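# Change the spectacle front under the press weights

### The job

The tortoiseshell-brown spectacle front in the recess of the blue pressing plate has set flat under its two steel weights. Clear both weights off and lay them flat, side by side, on the black rubber mat, lay the brown front in the white finished tray, and put the grey-green front lying on the bench into the recess, flat on its floor. Then set the weights back on it gently, without dropping them, one across each lens opening as they were, leaving the bridge free.

Things in the scene. Friction and masses are not known exactly. Their poses are not given: they have to be found in the camera images.
- weight_a_center (a point): One of two alike ground steel blocks, 45 x 90 x 30 mm, 0.65 to 1 kg; they may change places. The point is the block's centre; its y axis runs along the 90 mm, z up. At the start it lies across one lens opening of the brown front on the plate, its long side across the plate, with some 30 mm between the two blocks.
- weight_b_center (a point): One of two alike ground steel blocks, 45 x 90 x 30 mm, 0.65 to 1 kg; they may change places. The point is the block's centre; its y axis runs along the 90 mm, z up. At the start it lies across one lens opening of the brown front on the plate, its long side across the plate, with some 30 mm between the two blocks.
- front_brown_center (a point): Tortoiseshell-brown spectacle front, lying flat, 146 mm long (y axis) by 58 mm (x), rims 5 mm thick, 18 g; the point is its centre, at the bridge, 2.4 mm above its underside. Nose part between the two lens openings: solid, 30 mm wide along y, 38 mm along x; each opening reaches from there 45 mm outward and is 36 mm wide along x, so fingers fit in both and close on the nose part. At the start it lies in the plate's recess under the weights.
- front_green_center (a point): Grey-green spectacle front, lying flat, 146 mm long (y axis) by 58 mm (x), rims 5 mm thick, 18 g; the point is its centre, at the bridge, 2.4 mm above its underside. Nose part between the two lens openings: solid, 30 mm wide along y, 38 mm along x; each opening reaches from there 45 mm outward and is 36 mm wide along x, so fingers fit in both and close on the nose part. At the start it lies on the bench by itself.
- press_plate: Fixed blue pressing plate, 100 (x) x 180 (y) x 13 mm, origin at the centre of its underside. Its top has a recess 66 (x) x 154 mm (y), 3 mm deep, with a bare metal floor 10 mm above the bench, that takes one front lengthways. A front in it stands 2 mm proud; the lens openings are then centred 38 mm to either side of the plate's centre along y.
- rubber_mat: Fixed thin black rubber mat on the bench, 104 (x) x 164 (y) x 4 mm, origin at the centre of its underside: the side area for the two weights, which fit side by side, long sides along x. Between the plate and mat on the right and the tray and green front on the left stands a fixed edging machine, 0.35 m high, from x 0.50 on, y -0.14 to 0.35, with two levers that reach forward to x 0.38: swing round in front of it, drawn in.
- finished_tray: Fixed shallow white tray with a grey lining, 92 (x) x 182 (y) x 14 mm, walls and floor 4 mm thick, open on top; origin at the centre of its underside. One front fits in lengthways (along y).

How it is judged:
On the way, in this order (a step that is already met when the one before it is completed fails the run):
1. both steel weights lie flat on the rubber mat, at rest (x of weight_a_center in the frame of rubber_mat between -0.045 and 0.045 m and y of weight_a_center in the frame of rubber_mat between -0.075 and 0.075 m and z of weight_a_center in the frame of rubber_mat between 0.015 and 0.023 m and angle between each of weight_a_center, weight_b_center's own z axis and vertical below 0.08 rad and x of weight_b_center in the frame of rubber_mat between -0.045 and 0.045 m and y of weight_b_center in the frame of rubber_mat between -0.075 and 0.075 m and z of weight_b_center in the frame of rubber_mat between 0.015 and 0.023 m and linear speed of each of weight_a, weight_b below 0.02 m/s), for 0.2 s.
2. the brown front lies flat in the finished tray (x of front_brown_center in the frame of finished_tray between -0.018 and 0.018 m and y of front_brown_center in the frame of finished_tray between -0.018 and 0.018 m and z of front_brown_center in the frame of finished_tray below 0.0095 m and angle between front_brown_center's own z axis and vertical below 0.06 rad and linear speed of front_brown below 0.02 m/s), for 0.2 s.
3. the grey-green front lies flat on the floor of the plate's recess (x of front_green_center in the frame of press_plate between -0.01 and 0.01 m and y of front_green_center in the frame of press_plate between -0.01 and 0.01 m and z of front_green_center in the frame of press_plate below 0.0138 m and angle between front_green_center's own z axis and vertical below 0.03 rad and angle between the y axis of front_green_center and the y axis of press_plate, either way round below 0.12 rad and linear speed of front_green below 0.02 m/s), for 0.2 s.
At the end, for the whole second after the job is handed in: Brown front flat in the tray, within 18 mm of its centre each way; green front flat on the recess floor, within 10 mm and 0.12 rad; one weight flat on it across each lens opening, within 12 mm along the plate, 15 mm across, 0.26 rad; all released and at rest (all of step 2 and all of step 3 and ((x of weight_a_center in the frame of press_plate between -0.015 and 0.015 m and y of weight_a_center in the frame of press_plate between 0.026 and 0.05 m and z of weight_a_center in the frame of press_plate between 0.0273 and 0.0323 m and angle between each of weight_a_center, weight_b_center's own z axis and vertical below 0.04 rad and angle between the y axis of each of weight_a_center, weight_b_center and the x axis of press_plate, either way round below 0.26 rad and x of weight_b_center in the frame of press_plate between -0.015 and 0.015 m and y of weight_b_center in the frame of press_plate between -0.05 and -0.026 m and z of weight_b_center in the frame of press_plate between 0.0273 and 0.0323 m) or (x of weight_a_center in the frame of press_plate between -0.015 and 0.015 m and y of weight_a_center in the frame of press_plate between -0.05 and -0.026 m and z of weight_a_center in the frame of press_plate between 0.0273 and 0.0323 m and angle between each of weight_a_center, weight_b_center's own z axis and vertical below 0.04 rad and angle between the y axis of each of weight_a_center, weight_b_center and the x axis of press_plate, either way round below 0.26 rad and x of weight_b_center in the frame of press_plate between -0.015 and 0.015 m and y of weight_b_center in the frame of press_plate between 0.026 and 0.05 m and z of weight_b_center in the frame of press_plate between 0.0273 and 0.0323 m)) and linear speed of each of weight_a, weight_b below 0.02 m/s); the robot touches nothing.
It fails at once if a weight falls or is rammed onto the grey-green front in the recess (faster than 0.3 m/s in the last 15 mm) ((x of front_green_center in the frame of press_plate between -0.01 and 0.01 m and y of front_green_center in the frame of press_plate between -0.01 and 0.01 m and z of front_green_center in the frame of press_plate below 0.0138 m and x of weight_a_center in the frame of press_plate between -0.04 and 0.04 m and y of weight_a_center in the frame of press_plate between -0.09 and 0.09 m and z of weight_a_center in the frame of press_plate below 0.0448 m and linear speed of weight_a above 0.3 m/s) or (x of front_green_center in the frame of press_plate between -0.01 and 0.01 m and y of front_green_center in the frame of press_plate between -0.01 and 0.01 m and z of front_green_center in the frame of press_plate below 0.0138 m and x of weight_b_center in the frame of press_plate between -0.04 and 0.04 m and y of weight_b_center in the frame of press_plate between -0.09 and 0.09 m and z of weight_b_center in the frame of press_plate below 0.0448 m and linear speed of weight_b above 0.3 m/s)).
It also fails if it takes over 122 s, if anything falls off the work surface, if the arm or the gripper's body presses on something with over 40 N, if the wrist force passes 120 N, or if a joint passes its speed limit or range.

### The arm

A 7-joint arm with a two-finger parallel gripper is mounted at the origin on a cart in front of the work surface, level with it; the furniture and walls round the work are solid. World frame = base frame: x ahead of the robot, y to its left, z up, the work surface at z = 0. Lengths are in m, angles in rad, forces in N, time in s.
With the tool pointing down it reaches from about 0.425 to 0.925 m from the base axis. Payload 6.8 kg.
Tool frame: the origin (TCP) lies between the finger pads; the fingertips stand 25 mm ahead of it and the grasp point (between the pads) lies 6 mm ahead of it; z points along the fingers, y is the line along which they close (so a half turn about z gives the same grasp; the last joint's range is limited). The gripper opens to 88 mm and grips with 3 to 60 N. Pads are 20 mm wide; open, the fingers measure 115 mm over their backs; the gripper's body (75 mm by 178 mm) begins 61 mm behind the grasp point.
Start: joints at [-1.421, 0.477, 0.022, 1.555, -0.011, 1.109, -0.083], TCP at [0.172, 0.653, 0.226] pointing down, gripper open.
Joint ranges: [-2.96, 2.96], [-0.34, 2.1], [-1.41, 1.46], [0.24, 2.44], [-1.37, 4.51], [0.17, 1.92], [-2.96, 2.96]. Speed limits (rad/s): [2.39, 2.39, 3.14, 3.14, 3.14, 3.14, 3.14].

### API

Orientations are given as a unit quaternion [x, y, z, w].
In Python, from rig import arm, read_camera, models gives the robot as it stands.
- The arm moves only by the tool step_arm, never from a script. Its argument "plan" is a list of rows, each a list of 7 numbers: the opening, from 0 (shut) to 1 (fully open), then the shift along the tool's x, y, z in cm, then the turn, a rotation vector about the tool's x, y, z in degrees. In form: [[claw, dx, dy, dz, wx, wy, wz], ...]. A call has 1 to 5 rows; each row is the pose to reach, as a shift and turn from the pose commanded when the call began, along the tool's axes at that moment; what a row does not reach only later rows make up. A row lasts 1/8 s, in which the tool goes at most 62.5 mm and 10.7 degrees, less where a joint would pass 70% of its speed; a pose out of reach is approached as far as the arm can. A call with a gripper value outside its range is refused whole. The fingers move at their own pace and stop on an object; the grip force is fixed at half the most. Time passes only in rows, so rows that repeat a pose let the fingers close. It gives the time, the measured TCP pose, the force, the opening and the grip force at its end, in the units of the state.
- arm.observe(): the state, without advancing time (a new reading comes with each control period).
- read_camera(name): name is "scene" or "top" or "wrist"; returns a dict with "frame" (384x512x3 uint8, blue, green, red), "intrinsics" (3x3 intrinsics, pixels), "R" (3x3) and "t" (3): a world point X has camera coordinates R X + t. Camera axes: x right, y down, z forward; pixel columns grow to the right and rows downward; lengths in m; the calibration is good to about 2 mm. A picture is of the moment at which its call begins. There is no depth.
- arm.sign_off(): hands the job in; it is judged then, once.
Trained networks look in a picture, given as the dict that the camera call returned (one of the last four; its "shot" number tells which), for a name from the list of things; names that differ only in an ending like _2 or _b are one class to them, and where a whole thing is asked for, a point or a joint stands for the part that bears it (a point fixed in the world has none). Each returns a list of dicts, best first, with "score" (0 to 1); they miss things now and then, are a little off and sometimes report something else, mostly with a low value. They report only what shows in the picture. A call takes as long as a camera call.
- models.outline_of(name, picture): "pixels" (384x512 bool, what is visible of it) and "extent" ([left, top, width, height] in pixels, round what is visible of it).
The state is a dict: "t": time; "qpos": joint angles; "dq": joint speeds; "effort": joint torques, N m; "eef_pos": TCP position; "tcp_rot": TCP orientation; "wrist_force": force on the tool from outside, world axes, zero at the start; "moment": the same for the moment, N m; "finger_gap": finger opening in m; "finger_force": force on a finger pad.
Only numpy, scipy, OpenCV 4.12 (cv2) and the standard library are available. Lean on these libraries where they do the work, as an engineer would, in place of code of your own. Each camera call takes 0.05 s, during which the arm holds its last target. There are 200 camera calls.

## Working session

There is one attempt and no reset: what is moved stays moved. The work goes in short steps, Python scripts to look and compute and a tool call to move; the robot and the scene stay as the last step left them, time stands still between calls to the robot, and variables do not carry over. Pictures are saved under pics/ and viewed, at most 14 in all, crops included, and the job is handed in when it is done.

Besides the shell and the picture viewer there is one more tool, called after "Request:" as a command line: name --pt "numbers of a row" for each row, then --argument value for the rest. step_arm: Moves the arm, as the interface text tells. Its arguments: {"type":"object","properties":{"plan":{"type":"array","items":{"type":"array","items":{"type":"number"}}}},"required":["plan"]}

```bash
mkdir -p pics; ls
cat > h.py <<'E'
import numpy as np, cv2
from rig import arm, read_camera, models
from scipy.spatial.transform import Rotation as Ro
def px2w(c,u,v,z):
    K=np.array(c["intrinsics"]);R=np.array(c["R"]);t=np.array(c["t"])
    d=R.T@np.linalg.inv(K)@np.array([u,v,1.]);o=-R.T@t
    return o+d*(z-o[2])/d[2]
def st():
    s=arm.observe();r=Ro.from_quat(s["tcp_rot"])
    print("t",round(s["t"],2),"p",np.round(s["eef_pos"],4),"gap",s["finger_gap"],"F",np.round(s["wrist_force"],1),"q",np.round(s["qpos"],2))
    print(np.round(r.as_matrix(),3).tolist());return s
def world_rect(c,m,z):
    ys,xs=np.nonzero(m);p=np.array([px2w(c,x,y,z)[:2] for x,y in zip(xs,ys)])
    (cx,cy),(w,h),a=cv2.minAreaRect(p.astype(np.float32)*1000)
    if w<h: w,h=h,w;a+=90
    return (round(cx),round(cy)),(round(w),round(h)),round((a+90)%180-90,1) # a: long axis angle from x
E
python3 - <<'E'
from h import *
st()
zs=dict(weight_a_center=.042,front_brown_center=.015,front_green_center=.005,press_plate=.013,rubber_mat=.004,finished_tray=.014)
for n in ["scene","top"]:
    c=read_camera(n);cv2.imwrite(f"pics/{n}0.png",c["frame"])
    print(n,-np.array(c["R"]).T@np.array(c["t"]))
    for k,z in zs.items():
        for d in models.outline_of(k,c)[:2]: print(k,round(d["score"],2),d["extent"],world_rect(c,d["pixels"],z))
E
```

```text
pics
t 0.0 p [0.172  0.6521 0.2249] gap 0.08762342673975362 F [-0.5  1.   0.9] q [-1.42  0.48  0.02  1.56 -0.01  1.11 -0.08]
[[-0.967, 0.255, -0.0], [0.255, 0.967, -0.002], [-0.0, -0.002, -1.0]]
scene [-0.1607617  -0.98990721  1.0783333 ]
weight_a_center 0.76 [303.2, 259.0, 31.7, 34.5] ((468, -372), (104, 58), -89.9)
front_green_center 0.55 [175.5, 153.4, 24.3, 20.0] ((440, 352), (144, 58), 84.5)
press_plate 0.74 [292.9, 259.6, 71.2, 45.5] ((510, -369), (190, 107), 2.6)
rubber_mat 0.87 [256.6, 227.9, 63.3, 38.2] ((488, -214), (165, 105), -4.2)
finished_tray 0.6 [181.5, 132.5, 28.9, 28.0] ((539, 443), (198, 98), 86.6)
finished_tray 0.58 [320.0, 246.9, 37.9, 33.3] ((565, -354), (113, 69), -85.4)
top [0.28803262 0.02355873 1.09249654]
front_brown_center 0.66 [374.8, 175.5, 12.0, 25.1] ((486, -365), (77, 21), -4.6)
front_green_center 0.83 [119.1, 215.7, 49.4, 18.5] ((439, 353), (144, 58), 87.5)
press_plate 0.82 [357.9, 149.8, 43.5, 58.3] ((513, -367), (185, 105), 2.6)
rubber_mat 0.69 [311.1, 167.5, 34.4, 52.2] ((489, -214), (159, 104), -4.6)
finished_tray 0.98 [79.9, 175.7, 61.5, 32.6] ((542, 448), (185, 100), 87.6)
finished_tray 0.66 [356.5, 157.3, 40.3, 18.1] ((559, -373), (103, 54), -86.3)
```

View pictures.

Run:
```python
import cv2
a=cv2.imread("pics/top0.png")
cv2.imwrite("pics/top0b.png",cv2.resize(a[100:300,60:460],None,fx=2,fy=2,interpolation=cv2.INTER_CUBIC))
```

```text
(no output)
```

View pics/top0b.png

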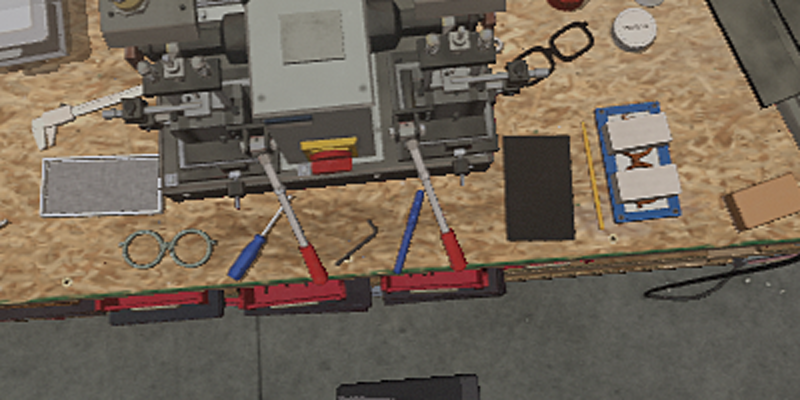

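View pics/scene0.png

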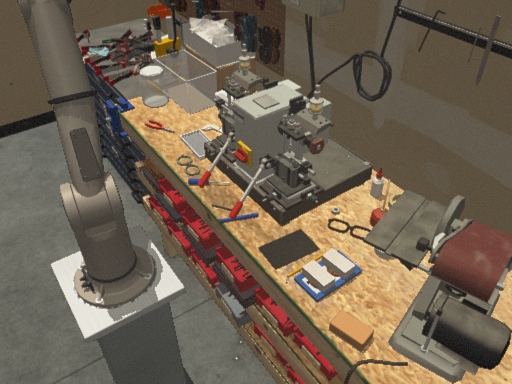

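```bash
cat >> h.py <<'E'
def rot(yaw):
    y=np.deg2rad(yaw);Y=np.array([np.cos(y),np.sin(y),0]);Z=np.array([0,0,-1.]);return np.c_[np.cross(Y,Z),Y,Z]
def plan(wps,claw,p=None,R=None,step=.055,dang=9.5):
    """wps: [x,y,z,yaw(of tool y)]; prints calls of <=5 rows"""
    s=arm.observe()
    if p is None: p=np.array(s["eef_pos"]);R=Ro.from_quat(s["tcp_rot"]).as_matrix()
    seq=[];a=p;Ra=Ro.from_matrix(R)
    for w in wps:
        b=np.array(w[:3]);Rb=Ro.from_matrix(rot(w[3]));dv=(Ra.inv()*Rb).as_rotvec()
        n=max(1,int(np.ceil(max(np.linalg.norm(b-a)/step,np.rad2deg(np.linalg.norm(dv))/dang)-.02)))
        for i in range(1,n+1): seq.append((a+(b-a)*i/n,Ra*Ro.from_rotvec(dv*i/n)))
        a,Ra=b,Rb
    p0,R0=p,Ro.from_matrix(R)
    for i in range(0,len(seq),5):
        rows=[]
        for q,Q in seq[i:i+5]:
            rows.append([claw]+np.round(R0.inv().apply(q-p0)*100,2).tolist()+np.round(np.rad2deg((R0.inv()*Q).as_rotvec()),1).tolist())
        print(str(rows).replace(" ",""));p0,R0=seq[min(i+4,len(seq)-1)]
E
python3 - <<'E'
from h import *
plan([[.2,.55,.36,70],[.32,.34,.42,55],[.44,.1,.42,35],[.45,-.1,.42,20],[.46,-.37,.35,3],[.50,-.37,.25,3]],1)
E
```

```text
[[1,-1.33,-2.31,-3.35,0.0,-0.0,1.3],[1,-2.66,-4.61,-6.71,0.0,-0.0,2.6],[1,-3.99,-6.92,-10.06,0.0,-0.0,3.9],[1,-5.32,-9.22,-13.41,0.0,-0.0,5.2],[1,-8.71,-12.67,-14.61,0.0,-0.0,8.2]]
[[1,-3.85,-2.93,-1.2,0.0,0.0,3.0],[1,-7.7,-5.86,-2.4,0.0,0.0,6.0],[1,-11.55,-8.79,-3.6,0.0,0.0,9.0],[1,-15.4,-11.71,-4.8,0.0,0.0,12.0],[1,-19.49,-15.19,-4.8,0.0,0.0,16.0]]
[[1,-4.89,-2.22,0.0,0.0,0.0,4.0],[1,-9.77,-4.44,0.0,0.0,0.0,8.0],[1,-14.66,-6.66,0.0,0.0,0.0,12.0],[1,-19.54,-8.88,0.0,0.0,0.0,16.0],[1,-22.88,-12.61,0.0,0.0,0.0,19.8]]
[[1,-4.4,-2.38,0.0,0.0,0.0,3.7],[1,-8.81,-4.76,0.0,0.0,0.0,7.5],[1,-13.21,-7.14,0.0,0.0,0.0,11.3],[1,-17.15,-9.33,1.17,0.0,0.0,14.1],[1,-21.08,-11.52,2.33,0.0,0.0,16.9]]
[[1,-4.4,-0.95,1.17,0.0,0.0,2.8],[1,-8.8,-1.91,2.33,0.0,0.0,5.7],[1,-13.2,-2.86,3.5,0.0,0.0,8.5],[1,-17.6,-3.81,4.67,0.0,0.0,11.3],[1,-18.1,-1.87,9.67,0.0,0.0,11.3]]
[[1,-0.1,2.0,5.0,0.0,0.0,0.0]]
```

Request:
step_arm --pt "1 -1.3 -2.3 -3.3 0 0 1.3" --pt "1 -2.7 -4.6 -6.7 0 0 2.6" --pt "1 -4 -6.9 -10 0 0 3.9" --pt "1 -5.3 -9.2 -13.4 0 0 5.2" --pt "1 -8.7 -12.7 -14.6 0 0 8.2"

```text
t: 1.32
eef_pos: [0.223, 0.5085, 0.3742]
tcp_rot: [0.198, 0.98, 0.002, -0.0]
wrist_force: [0.6, -1.1, -0.3]
finger_gap: 0.088
finger_force: 0.0
```

Request:
step_arm --pt "1 -3.8 -2.9 -1.2 0 0 3" --pt "1 -7.7 -5.9 -2.4 0 0 6" --pt "1 -11.5 -8.8 -3.6 0 0 9" --pt "1 -15.4 -11.7 -4.8 0 0 12" --pt "1 -19.5 -15.2 -4.8 0 0 16"

```text
t: 1.95
eef_pos: [0.3449, 0.2906, 0.421]
tcp_rot: [0.334, 0.942, 0.001, 0.0]
wrist_force: [0.6, 0.4, 0.2]
finger_gap: 0.0878
finger_force: 0.0
```

Request:
step_arm --pt "1 -4.9 -2.2 0 0 0 4" --pt "1 -9.8 -4.4 0 0 0 8" --pt "1 -14.7 -6.7 0 0 0 12" --pt "1 -19.5 -8.9 0 0 0 16" --pt "1 -22.9 -12.6 0 0 0 19.8"

```text
t: 2.58
eef_pos: [0.4436, 0.0479, 0.4199]
tcp_rot: [0.492, 0.871, 0.0, 0.0]
wrist_force: [0.2, -0.1, 0.4]
finger_gap: 0.0877
finger_force: 0.0
```

Request:
step_arm --pt "1 -4.4 -2.4 0 0 0 3.7" --pt "1 -8.8 -4.8 0 0 0 7.5" --pt "1 -13.2 -7.1 0 0 0 11.3" --pt "1 -17.1 -9.3 1.2 0 0 14.1" --pt "1 -21.1 -11.5 2.3 0 0 16.9"

```text
t: 3.2
eef_pos: [0.4537, -0.1919, 0.3969]
tcp_rot: [0.614, 0.789, 0.001, 0.0]
wrist_force: [-0.1, 0.5, -0.3]
finger_gap: 0.0879
finger_force: 0.0
```

Request:
step_arm --pt "1 -4.4 -1 1.2 0 0 2.8" --pt "1 -8.8 -1.9 2.3 0 0 5.7" --pt "1 -13.2 -2.9 3.5 0 0 8.5" --pt "1 -17.6 -3.8 4.7 0 0 11.3" --pt "1 -18.1 -1.9 9.7 0 0 11.3"

```text
t: 3.82
eef_pos: [0.4792, -0.3762, 0.3016]
tcp_rot: [0.691, 0.723, -0.001, 0.003]
wrist_force: [0.5, 1.3, -0.2]
finger_gap: 0.0877
finger_force: 0.0
```

Request:
step_arm --pt "1 -0.1 2 5 0 0 0" --pt "1 -0.1 2 5 0 0 0"

```text
t: 4.08
eef_pos: [0.5, -0.3681, 0.2462]
tcp_rot: [0.687, 0.726, -0.001, -0.003]
wrist_force: [0.7, -0.2, 0.5]
finger_gap: 0.0878
finger_force: 0.0
```

Run:
```python
from h import *
st()
c=read_camera("wrist");cv2.imwrite("pics/w1.png",c["frame"]);print(-np.array(c["R"]).T@np.array(c["t"]))
for k,z in dict(weight_a_center=.045,press_plate=.013,rubber_mat=.004,front_brown_center=.015).items():
  for d in models.outline_of(k,c)[:2]: print(k,round(d["score"],2),d["extent"],world_rect(c,d["pixels"],z))
```

```text
t 4.08 p [ 0.5    -0.3681  0.2462] gap 0.08780233324381788 F [ 0.7 -0.2  0.5] q [-0.12  0.52  0.94  1.71 -0.45  1.16  1.  ]
[[-0.055, 0.998, -0.006], [0.998, 0.055, 0.003], [0.004, -0.006, -1.0]]
[ 0.49727325 -0.2903965   0.40577508]
weight_a_center 0.65 [210.7, 119.1, 46.5, 79.2] ((477, -364), (92, 46), -86.8)
press_plate 0.61 [191.8, 118.4, 151.6, 84.7] ((516, -366), (182, 102), 2.2)
rubber_mat 0.95 [177.5, 0.1, 151.0, 77.1] ((489, -225), (165, 82), -2.2)
front_brown_center 0.74 [205.2, 144.1, 124.6, 37.6] ((515, -368), (142, 46), -5.5)
```

View pics/w1.png

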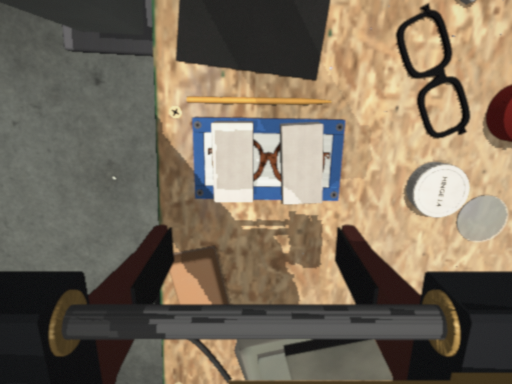

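Run:
```python
from h import *
c=read_camera("wrist");f=c["frame"];st()
b=f[100:220,190:350].astype(int);m=np.zeros(f.shape[:2],np.uint8)
print(f[160,235],f[160,303],f[160,275],f[128,216])
m[100:220,190:350]=((b.max(2)-b.min(2)<25)&(b.min(2)>140)&(b.max(2)<215))
m=cv2.morphologyEx(m,cv2.MORPH_OPEN,np.ones((7,7)))
n,l,s,_=cv2.connectedComponentsWithStats(m)
for i in range(1,n): print(s[i],world_rect(c,l==i,.045))
```

```text
t 4.38 p [ 0.5004 -0.3712  0.2522] gap 0.08796429850175749 F [ 0.1 -0.  -0. ] q [-0.12  0.51  0.94  1.7  -0.45  1.16  1.  ]
[[-0.052, 0.999, 0.003], [0.999, 0.052, -0.001], [-0.001, 0.003, -1.0]]
[197 213 221] [193 209 218] [145 155 159] [194 210 219]
[319 130  10  17 167] ((578, -337), (18, 10), -83.8)
[261 167  10   7  70] ((516, -377), (10, 7), 2.9)
[319 167   7  14  98] ((581, -378), (16, 7), -83.8)
```

Run:
```python
from h import *
f=cv2.imread("pics/w1.png");c=read_camera("wrist");f=c["frame"]
b=f[100:220,190:350].astype(int);m=np.zeros(f.shape[:2],np.uint8)
m[100:220,190:350]=((abs(b-[195,211,220]).max(2)<14))
m=cv2.morphologyEx(m,cv2.MORPH_OPEN,np.ones((7,7)))
n,l,s,_=cv2.connectedComponentsWithStats(m)
for i in range(1,n):
  if s[i][4]>500: print(s[i],world_rect(c,l==i,.045))
```

```text
[ 281  121   39   77 2708] ((554, -363), (88, 42), -85.0)
[ 213  129   37   58 2013] ((476, -365), (65, 40), -87.1)
```

Run:
```python
from h import *
st()
plan([[.477,-.366,.15,3],[.477,-.366,.055,3],[.477,-.366,.044,3]],.68)
```

```text
t 4.42 p [ 0.5005 -0.371   0.2518] gap 0.0880501080863489 F [ 0.1 -0.7 -0.2] q [-0.12  0.51  0.94  1.7  -0.45  1.16  1.  ]
[[-0.052, 0.999, 0.003], [0.999, 0.052, -0.001], [-0.001, 0.003, -1.0]]
[[0.68,0.32,-1.17,5.09,0.1,0.0,0.0],[0.68,0.63,-2.35,10.17,0.2,0.1,0.0],[0.68,0.64,-2.36,14.92,0.2,0.1,0.0],[0.68,0.65,-2.37,19.67,0.2,0.1,0.0],[0.68,0.65,-2.38,20.77,0.2,0.1,0.0]]
```

Request:
step_arm --pt "0.68 0.3 -1.2 5.1 0 0 0" --pt "0.68 0.6 -2.35 10.2 0 0 0" --pt "0.68 0.6 -2.35 14.9 0 0 0" --pt "0.68 0.6 -2.35 17.2 0 0 0" --pt "0.68 0.6 -2.35 17.2 0 0 0"

```text
t: 5.05
eef_pos: [0.476, -0.3652, 0.0773]
tcp_rot: [0.688, 0.726, -0.0, -0.001]
wrist_force: [-0.8, 0.4, 1.0]
finger_gap: 0.06
finger_force: 0.0
```

Run:
```python
from h import *
st()
c=read_camera("wrist");cv2.imwrite("pics/w2.png",c["frame"])
st()
```

```text
t 5.05 p [ 0.476  -0.3652  0.0773] gap 0.059974501322723896 F [-0.8  0.4  1. ] q [-0.    0.67  0.78  1.9  -0.62  0.84  1.16]
[[-0.053, 0.999, -0.001], [0.999, 0.053, 0.001], [0.001, -0.001, -1.0]]
t 5.1 p [ 0.4767 -0.3659  0.0786] gap 0.059912090657824164 F [-1.   0.3  0.9] q [-0.    0.67  0.78  1.89 -0.62  0.84  1.16]
[[-0.053, 0.999, 0.0], [0.999, 0.053, -0.0], [-0.0, 0.0, -1.0]]
```

View pics/w2.png

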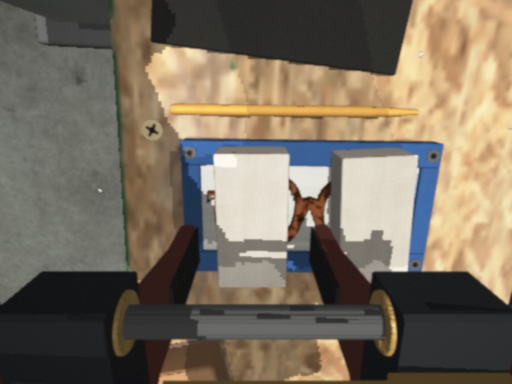

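Request:
step_arm --pt "0.68 0 0 2.5 0 0 0" --pt "0.68 0 0 3.45 0 0 0" --pt "0.3 0 0 3.45 0 0 0" --pt "0.3 0 0 3.45 0 0 0" --pt "0.3 0 0 3.45 0 0 0"

```text
t: 5.72
eef_pos: [0.4753, -0.3661, 0.0442]
tcp_rot: [0.688, 0.725, -0.0, -0.0]
wrist_force: [-6.2, 1.3, 5.6]
finger_gap: 0.0447
finger_force: 30.0
```

Run:
```python
from h import *
s=st();print(s["finger_force"])
x,y,z=s["eef_pos"]
plan([[x,y,z+.05,3],[.449,-.211,.1,-4.4],[.449,-.211,.05,-4.4],[.449,-.211,.034,-4.4]],.3)
```

```text
t 5.72 p [ 0.4753 -0.3661  0.0442] gap 0.044694815763762843 F [-6.2  1.3  5.6] q [ 0.03  0.71  0.73  1.91 -0.67  0.78  1.19]
[[-0.052, 0.999, -0.001], [0.999, 0.052, 0.0], [0.0, -0.001, -1.0]]
30.002304017543793
[[0.3,0.0,-0.01,-5.0,-0.1,-0.0,-0.0],[0.3,5.21,-0.61,-5.19,-0.1,-0.0,2.4],[0.3,10.42,-1.22,-5.39,-0.1,-0.0,4.9],[0.3,15.63,-1.82,-5.58,-0.1,-0.0,7.4],[0.3,15.63,-1.82,-0.58,-0.1,-0.0,7.4]]
[[0.3,0.0,0.0,1.6,0.0,0.0,0.0]]
```

Request:
step_arm --pt "0.3 0 0 -2 0 0 0" --pt "0.3 0 0 -5 0 0 0" --pt "0.3 5.2 -0.7 -5.5 0 0 2.4" --pt "0.3 10.4 -1.3 -5.5 0 0 4.9" --pt "0.3 15.6 -1.9 -5.5 0 0 7.4"

```text
t: 6.35
eef_pos: [0.4495, -0.2088, 0.099]
tcp_rot: [0.734, 0.679, 0.001, 0.0]
wrist_force: [1.6, -0.1, -8.9]
finger_gap: 0.0445
finger_force: 30.0
```

Request:
step_arm --pt "0.3 0 0 2.5 0 0 0" --pt "0.3 0 0 4.5 0 0 0" --pt "0.3 0 0 5.5 0 0 0" --pt "0.3 0 0 5.5 0 0 0"

```text
t: 6.85
eef_pos: [0.4493, -0.2109, 0.0434]
tcp_rot: [0.734, 0.68, 0.0, -0.0]
wrist_force: [0.9, -0.2, -8.5]
finger_gap: 0.0446
finger_force: 30.0
```

Run:
```python
from h import *
s=st();c=read_camera("wrist");cv2.imwrite("pics/w3.png",c["frame"])
s=st();
for d in models.outline_of("rubber_mat",c)[:1]: print(d["extent"],world_rect(c,d["pixels"],.004))
```

```text
t 6.85 p [ 0.4493 -0.2109  0.0434] gap 0.044565969662371877 F [ 0.9 -0.2 -8.5] q [-0.3   0.6   0.79  2.16 -0.7   0.67  0.91]
[[0.076, 0.997, -0.0], [0.997, -0.076, 0.0], [0.0, -0.0, -1.0]]
t 6.9 p [ 0.4496 -0.2112  0.0438] gap 0.044398145555723606 F [ 0.2  0.1 -8.4] q [-0.3   0.6   0.79  2.16 -0.7   0.67  0.91]
[[0.077, 0.997, 0.0], [0.997, -0.077, -0.0], [0.0, 0.0, -1.0]]
[183.5, 136.1, 267.9, 147.1] ((489, -212), (163, 104), -4.2)
```

View pics/w3.png

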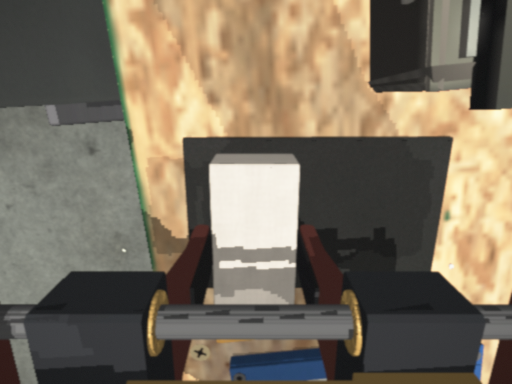

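Request:
step_arm --pt "0.3 0 0 0.6 0 0 0" --pt "0.3 0 0 1 0 0 0" --pt "0.3 0 0 1.1 0 0 0" --pt "0.3 0 0 1.1 0 0 0"

```text
t: 7.45
eef_pos: [0.4496, -0.2109, 0.0333]
tcp_rot: [0.734, 0.679, 0.001, -0.0]
wrist_force: [-3.6, 3.7, 7.8]
finger_gap: 0.0446
finger_force: 30.0
```

Run:
```python
from h import *
s=st();x,y,z=.4496,-.211,.033
print("A");plan([[x,y,z+.06,-4.4],[.554,-.365,.11,4.5],[.554,-.365,.077,4.5]],.68,p=np.array([x,y,z]),R=rot(-4.4))
```

```text
t 7.45 p [ 0.4496 -0.2109  0.0333] gap 0.04464359384175079 F [-3.6  3.7  7.8] q [-0.28  0.61  0.77  2.16 -0.73  0.65  0.93]
[[0.077, 0.997, 0.001], [0.997, -0.077, 0.001], [0.001, 0.001, -1.0]]
A
[[0.68,0.0,0.0,-3.0,0.0,0.0,0.0],[0.68,0.0,0.0,-6.0,0.0,0.0,0.0],[0.68,-3.64,2.9,-6.42,0.0,0.0,-2.2],[0.68,-7.28,5.8,-6.85,0.0,0.0,-4.5],[0.68,-10.92,8.69,-7.28,0.0,0.0,-6.7]]
[[0.68,-3.95,2.46,-0.43,0.0,0.0,-2.2],[0.68,-3.95,2.46,2.88,0.0,0.0,-2.2]]
```

Request:
step_arm --pt "0.68 0 0 0 0 0 0" --pt "0.68 0 0 0 0 0 0" --pt "0.68 0 0 -3 0 0 0" --pt "0.68 0 0 -6 0 0 0"

```text
t: 7.95
eef_pos: [0.4494, -0.2112, 0.0931]
tcp_rot: [0.734, 0.679, -0.0, 0.0]
wrist_force: [-0.7, -0.2, 0.8]
finger_gap: 0.0597
finger_force: 0.0
```

Request:
step_arm --pt "0.68 -3.6 2.9 -0.4 0 0 -2.2" --pt "0.68 -7.3 5.8 -0.8 0 0 -4.5" --pt "0.68 -10.9 8.7 -1.2 0 0 -6.7" --pt "0.68 -14.5 11.6 -1.6 0 0 -8.9"

```text
t: 8.45
eef_pos: [0.5551, -0.3656, 0.1086]
tcp_rot: [0.678, 0.735, 0.0, 0.0]
wrist_force: [0.1, -0.1, 0.3]
finger_gap: 0.0597
finger_force: 0.0
```

Request:
step_arm --pt "0.68 0 0 2 0 0 0" --pt "0.68 0 0 3.2 0 0 0" --pt "0.68 0 0 3.2 0 0 0"

```text
t: 8.82
eef_pos: [0.5527, -0.3622, 0.0746]
tcp_rot: [0.678, 0.735, -0.0, -0.002]
wrist_force: [0.3, -0.6, 0.5]
finger_gap: 0.0595
finger_force: 0.0
```

Run:
```python
from h import *
c=read_camera("wrist");cv2.imwrite("pics/w4.png",c["frame"])
s=st()
```

```text
t 8.88 p [ 0.5532 -0.3627  0.0755] gap 0.059353592295715726 F [0.2 0.2 0.1] q [-0.02  0.75  0.76  1.74 -0.63  0.91  1.09]
[[-0.08, 0.997, -0.002], [0.997, 0.08, 0.001], [0.002, -0.002, -1.0]]
```

View pics/w4.png

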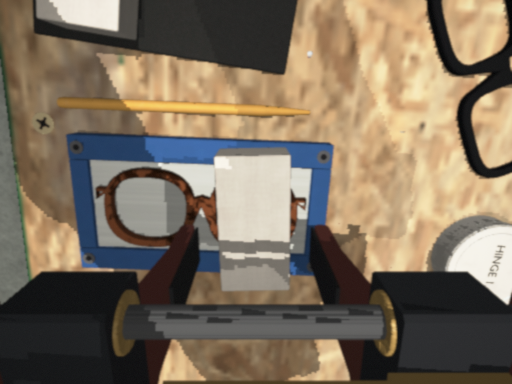

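Request:
step_arm --pt "0.68 0 0 2 0 0 0" --pt "0.68 0 0 3.15 0 0 0" --pt "0.3 0 0 3.15 0 0 0" --pt "0.3 0 0 3.15 0 0 0" --pt "0.3 0 0 3.15 0 0 0"

```text
t: 9.5
eef_pos: [0.5531, -0.3643, 0.0447]
tcp_rot: [0.679, 0.734, -0.0, -0.001]
wrist_force: [-2.6, -0.2, -3.0]
finger_gap: 0.0447
finger_force: 29.9
```

Run:
```python
from h import *
s=st()
x,y,z=.554,-.364,.044
plan([[x,y,z+.05,4.6],[.529,-.217,.094,-4.4]],.3,p=np.array([x,y,z]),R=rot(4.6))
```

```text
t 9.5 p [ 0.5531 -0.3643  0.0447] gap 0.044684541600043974 F [-2.6 -0.2 -3. ] q [ 0.    0.79  0.73  1.75 -0.67  0.87  1.11]
[[-0.078, 0.997, -0.001], [0.997, 0.078, 0.0], [0.0, -0.001, -1.0]]
[[0.3,0.0,0.0,-5.0,0.0,0.0,0.0],[0.3,4.95,-0.44,-5.0,0.0,0.0,3.0],[0.3,9.9,-0.88,-5.0,0.0,0.0,6.0],[0.3,14.85,-1.31,-5.0,0.0,0.0,9.0]]
```

Request:
step_arm --pt "0.3 0 0 -2 0 0 0" --pt "0.3 0 0 -5 0 0 0" --pt "0.3 5 -0.4 -5 0 0 3" --pt "0.3 10 -0.9 -5 0 0 6" --pt "0.3 14.8 -1.3 -5 0 0 9"

```text
t: 10.12
eef_pos: [0.5292, -0.2156, 0.0956]
tcp_rot: [0.735, 0.678, 0.001, -0.0]
wrist_force: [1.6, 0.9, -9.2]
finger_gap: 0.0446
finger_force: 30.0
```

Request:
step_arm --pt "0.3 0 0 3 0 0 0" --pt "0.3 0 0 5 0 0 0" --pt "0.3 0 0 5.6 0 0 0" --pt "0.3 0 0 6.1 0 0 0" --pt "0.3 0 0 6.1 0 0 0"

```text
t: 10.75
eef_pos: [0.5294, -0.2189, 0.0342]
tcp_rot: [0.735, 0.678, 0.0, 0.0]
wrist_force: [0.2, 0.3, -8.7]
finger_gap: 0.0445
finger_force: 30.0
```

Request:
step_arm --pt "0.3 0 0 0.1 0 0 0" --pt "0.3 0 0 0.15 0 0 0" --pt "0.3 0 0 0.15 0 0 0"

```text
t: 11.12
eef_pos: [0.5295, -0.2186, 0.0337]
tcp_rot: [0.734, 0.679, 0.0, 0.001]
wrist_force: [-4.6, 0.8, 5.4]
finger_gap: 0.0444
finger_force: 30.0
```

Run:
```python
from h import *
s=st()
x,y,z=.529,-.218,.033
plan([[x,y,z+.08,-4.4],[.516,-.367,.13,2.5],[.516,-.367,.13,2.5]],.68,p=np.array([x,y,z]),R=rot(-4.4))
```

```text
t 11.12 p [ 0.5295 -0.2186  0.0337] gap 0.044361860782032116 F [-4.6  0.8  5.4] q [-0.27  0.71  0.76  1.98 -0.73  0.75  0.85]
[[0.079, 0.997, 0.001], [0.997, -0.079, -0.0], [-0.0, 0.001, -1.0]]
[[0.68,0.0,0.0,-4.0,0.0,0.0,0.0],[0.68,0.0,0.0,-8.0,0.0,0.0,0.0],[0.68,-4.99,-0.05,-8.57,0.0,0.0,-2.3],[0.68,-9.97,-0.1,-9.13,0.0,0.0,-4.6],[0.68,-14.96,-0.15,-9.7,0.0,0.0,-6.9]]
[[0.68,0.0,0.0,0.0,0.0,0.0,-0.0]]
```

Request:
step_arm --pt "0.68 0 0 0 0 0 0" --pt "0.68 0 0 0 0 0 0" --pt "0.68 0 0 -4 0 0 0" --pt "0.68 0 0 -8 0 0 0"

```text
t: 11.62
eef_pos: [0.5295, -0.2179, 0.1134]
tcp_rot: [0.734, 0.679, -0.0, 0.0]
wrist_force: [0.8, -0.5, -0.4]
finger_gap: 0.0597
finger_force: 0.0
```

Request:
step_arm --pt "0.68 -5 0 -0.6 0 0 -2.3" --pt "0.68 -10 -0.1 -1.1 0 0 -4.6" --pt "0.68 -14.9 -0.1 -1.7 0 0 -6.9" --pt "0.68 -14.9 -0.1 -1.7 0 0 -6.9" --pt "0.68 -14.9 -0.1 -1.7 0 0 -6.9"

```text
t: 12.25
eef_pos: [0.5169, -0.3658, 0.1292]
tcp_rot: [0.692, 0.722, 0.0, -0.0]
wrist_force: [0.6, -0.1, -0.6]
finger_gap: 0.06
finger_force: 0.0
```

Run:
```python
from h import *
c=read_camera("wrist");cv2.imwrite("pics/w5.png",c["frame"])
s=st()
for k,z in dict(press_plate=.013,front_brown_center=.0145,weight_a_center=.034).items():
  for d in models.outline_of(k,c)[:2]: print(k,round(d["score"],2),d["extent"],world_rect(c,d["pixels"],z))
```

```text
t 12.3 p [ 0.5172 -0.3649  0.129 ] gap 0.05973132923948425 F [ 0.3 -0.  -0.3] q [-0.05  0.65  0.83  1.79 -0.58  0.96  1.06]
[[-0.043, 0.999, 0.0], [0.999, 0.043, 0.001], [0.001, 0.0, -1.0]]
press_plate 0.68 [144.8, 129.2, 213.8, 111.9] ((516, -365), (181, 102), 2.4)
front_brown_center 0.56 [165.4, 155.5, 177.7, 65.1] ((517, -367), (147, 59), 1.1)
weight_a_center 0.81 [130.2, 0.7, 74.9, 48.4] ((451, -242), (50, 33), -3.7)
```

View pics/w5.png

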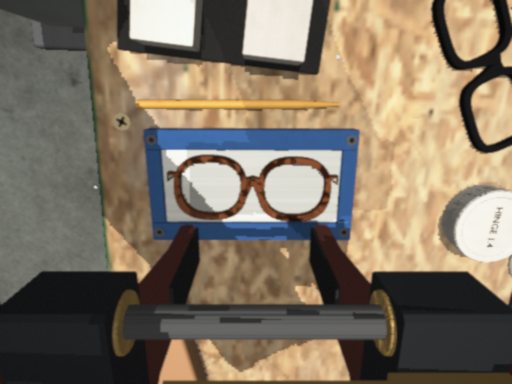

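Request:
step_arm --pt "0.68 -0.2 0 4.5 0 0 1" --pt "0.68 -0.2 0 7.5 0 0 1" --pt "0.68 -0.2 0 8.8 0 0 1" --pt "0.68 -0.2 0 9.2 0 0 1" --pt "0.68 -0.2 0 9.2 0 0 1"

```text
t: 13.08
eef_pos: [0.5172, -0.3685, 0.0381]
tcp_rot: [0.698, 0.716, 0.0, 0.001]
wrist_force: [0.3, -0.3, 0.8]
finger_gap: 0.0598
finger_force: 0.0
```

Request:
step_arm --pt "0.68 0 0 0.1 0 0 0" --pt "0.2 0 0 0.1 0 0 0" --pt "0.2 0 0 0.1 0 0 0" --pt "0.2 0 0 0.1 0 0 0" --pt "0.2 0 0 0.1 0 0 0"

```text
t: 13.7
eef_pos: [0.5168, -0.3682, 0.0364]
tcp_rot: [0.698, 0.716, 0.0, 0.0]
wrist_force: [-0.4, 0.6, -0.1]
finger_gap: 0.0233
finger_force: 0.0
```

Run:
```python
from h import *
c=read_camera("wrist");cv2.imwrite("pics/w6.png",c["frame"][120:340,100:400])
s=st();print(s["finger_force"])
```

```text
t 13.75 p [ 0.5167 -0.3682  0.0363] gap 0.020086794399399956 F [-1.1 -0.7 -0.7] q [ 0.02  0.77  0.73  1.83 -0.69  0.82  1.12]
[[-0.025, 1.0, -0.0], [1.0, 0.025, 0.0], [0.0, -0.0, -1.0]]
0.0
```

View pics/w6.png

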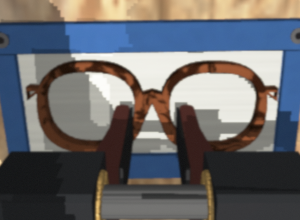

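Run:
```python
from h import *
c=read_camera("wrist")
def w2p(X):
    q=c["R"]@np.array(X)+c["t"];q=c["intrinsics"]@q;return np.round(q[:2]/q[2]-[100,120],1)
s=st();print(s["finger_force"])
g=s["finger_gap"]/2
for sg in(-1,1):
  for dy in(-.01,.01):print("tip",w2p([.5167+sg*g,-.3682+dy,.0115]))
for X in [(-.015,0),(.015,0),(-.073,0),(.073,0),(0,.029),(0,-.029),(-.038,.018),(-.038,-.018)]: print(X,w2p([.517+X[0],-.367+X[1],.015]))
for d in models.outline_of("front_brown_center",c)[:1]: print(d["extent"],world_rect(c,d["pixels"],.0145))
m=cv2.resize(c["frame"][180:300,180:320],None,fx=4,fy=4,interpolation=cv2.INTER_CUBIC);cv2.imwrite("pics/w7.png",m)
```

```text
t 13.8 p [ 0.5167 -0.3682  0.0363] gap 0.018133052895854485 F [ 0.2 -1.  -0.2] q [ 0.02  0.77  0.73  1.83 -0.69  0.82  1.12]
[[-0.025, 1.0, -0.0], [1.0, 0.025, -0.0], [-0.0, -0.0, -1.0]]
0.0
tip [137.4 123.2]
tip [137.7  92.5]
tip [166.9 123.8]
tip [168.2  93.2]
(-0.015, 0) [127.8 108.3]
(0.015, 0) [178.3 109.4]
(-0.073, 0) [ 29.7 106.1]
(0.073, 0) [275.7 111.7]
(0, 0.029) [154.3  61.6]
(0, -0.029) [151.9 152.3]
(-0.038, 0.018) [88.  78.5]
(-0.038, -0.018) [ 89.9 134.8]
[125.8, 181.7, 255.9, 89.9] ((516, -366), (148, 58), 1.9)
```

View pics/w7.png

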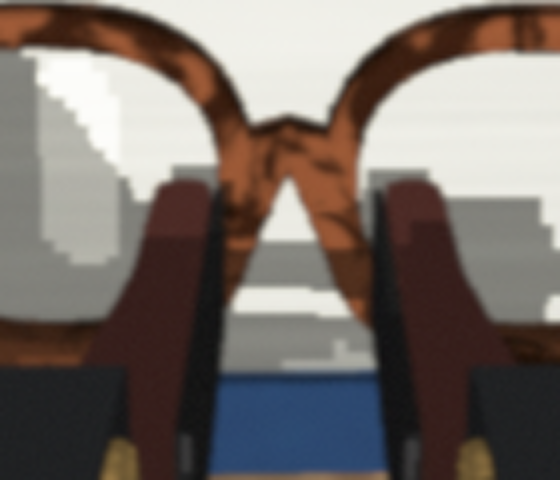

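Request:
step_arm --pt "0.02 0 0 0 0 0 0" --pt "0.02 0 0 0 0 0 0" --pt "0.02 0 0 0 0 0 0"

```text
t: 14.22
eef_pos: [0.5167, -0.3682, 0.0363]
tcp_rot: [0.698, 0.716, 0.0, -0.0]
wrist_force: [0.4, 0.5, 0.0]
finger_gap: 0.0024
finger_force: 0.0
```

Request:
step_arm --pt "0.68 0 0 0 0 0 0" --pt "0.68 0 0 0 0 0 0" --pt "0.68 0 0 0 0 0 0" --pt "0.68 0 0 0 0 0 0" --pt "0.68 0 0 0 0 0 0"

```text
t: 14.85
eef_pos: [0.5168, -0.3682, 0.0363]
tcp_rot: [0.698, 0.716, 0.0, -0.0]
wrist_force: [0.0, 0.0, 0.1]
finger_gap: 0.0487
finger_force: 0.0
```

Request:
step_arm --pt "0.68 0 0 0.1 0 0 0" --pt "0.68 0 0 0.2 0 0 0" --pt "0.68 0 0 0.2 0 0 0"

```text
t: 15.22
eef_pos: [0.5167, -0.3682, 0.0342]
tcp_rot: [0.698, 0.716, -0.0, -0.0]
wrist_force: [-0.1, 0.4, 0.3]
finger_gap: 0.0597
finger_force: 0.0
```

Request:
step_arm --pt "0.68 0 0 0.1 0 0 0" --pt "0.68 0 0 0.15 0 0 0" --pt "0.68 0 0 0.15 0 0 0"

```text
t: 15.6
eef_pos: [0.5167, -0.3682, 0.0328]
tcp_rot: [0.698, 0.716, -0.0, -0.0]
wrist_force: [-0.1, 0.9, -0.7]
finger_gap: 0.0596
finger_force: 0.0
```

Request:
step_arm --pt "0.68 0 0 0.1 0 0 0" --pt "0.68 0 0 0.1 0 0 0"

```text
t: 15.85
eef_pos: [0.5167, -0.3682, 0.0318]
tcp_rot: [0.698, 0.716, -0.0, -0.0]
wrist_force: [0.7, 0.4, -0.1]
finger_gap: 0.0596
finger_force: 0.0
```

Request:
step_arm --pt "0.2 0 0 0.03 0 0 0" --pt "0.2 0 0 0.03 0 0 0" --pt "0.2 0 0 0.03 0 0 0" --pt "0.2 0 0 0.03 0 0 0" --pt "0.2 0 0 0.03 0 0 0"

```text
t: 16.48
eef_pos: [0.5167, -0.3682, 0.0315]
tcp_rot: [0.698, 0.716, 0.0, -0.0]
wrist_force: [-1.0, 0.8, 0.3]
finger_gap: 0.018
finger_force: 0.0
```

Run:
```python
from h import *
c=read_camera("wrist");s=st()
m=cv2.resize(c["frame"][170:310,130:370],None,fx=3,fy=3,interpolation=cv2.INTER_CUBIC);cv2.imwrite("pics/w8.png",m)
c2=read_camera("top")
for d in models.outline_of("front_brown_center",c)[:1]: print(d["extent"],world_rect(c,d["pixels"],.0145))
```

```text
t 16.52 p [ 0.5167 -0.3683  0.0315] gap 0.017443470387096288 F [ 0.1  0.3 -0.6] q [ 0.02  0.77  0.72  1.83 -0.69  0.81  1.13]
[[-0.025, 1.0, -0.0], [1.0, 0.025, -0.0], [-0.0, -0.0, -1.0]]
[121.0, 181.7, 262.6, 90.7] ((516, -365), (148, 56), 1.8)
```

View pics/w8.png

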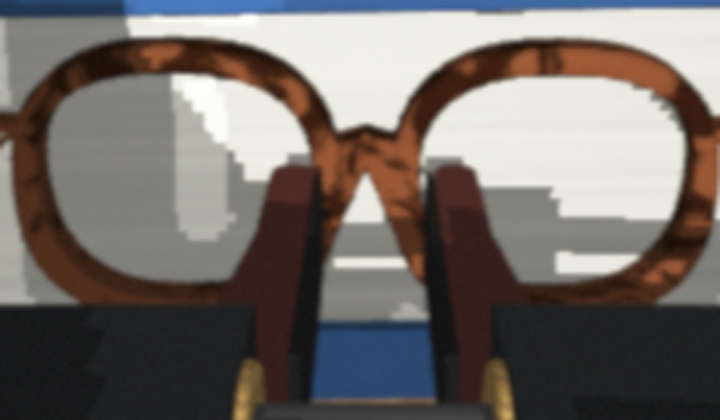

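Run:
```python
from h import *
c=read_camera("wrist");s=st();K=np.array(c["intrinsics"]);R=np.array(c["R"]);t=np.array(c["t"])
p=np.array(s["eef_pos"]);Rt=Ro.from_quat(s["tcp_rot"]).as_matrix();print(s["finger_gap"],K[0,0])
# tool-frame point (x=a, y=+-g/2, z=b)
from scipy.optimize import least_squares
def pr(X):
    q=K@(R@(p+Rt@np.array(X))+t);return q[:2]/q[2]
g=.0175
f=lambda v:np.r_[pr([v[0],-g/2,v[1]])-[236,226],pr([v[0],g/2,v[1]])-[273,226]]
r=least_squares(f,[0,.02]);print(r.x,r.fun)
f=lambda v:np.r_[pr([.01,-v[0]/2,v[1]])-[236,226],pr([.01,v[0]/2,v[1]])-[273,226]]
r=least_squares(f,[.02,.02]);print("width free",r.x,r.fun)
```

```text
t 16.68 p [ 0.5167 -0.3682  0.0316] gap 0.017797389192198317 F [-0.2 -0.4 -0.5] q [ 0.02  0.77  0.72  1.83 -0.69  0.81  1.13]
[[-0.025, 1.0, 0.0], [1.0, 0.025, -0.0], [-0.0, 0.0, -1.0]]
0.017797389192198317 328.7780689365065
[ 0.01774347 -0.01388005] [-2.00179912  0.00587223 -2.26949679 -0.00533672]
width free [0.01988123 0.00471676] [-2.00518229 -0.00948573 -2.00593868 -0.02077325]
```

Request:
step_arm --pt "0.68 0 0 0 0 0 0" --pt "0.68 0 0 0 0 0 0" --pt "0.68 0 0 0 0 0 0" --pt "0.68 0 0 0.1 0 0 0" --pt "0.68 0 0 0.2 0 0 0"

```text
t: 17.3
eef_pos: [0.5167, -0.3682, 0.0295]
tcp_rot: [0.698, 0.716, 0.0, -0.0]
wrist_force: [-0.8, -0.1, 0.1]
finger_gap: 0.0592
finger_force: 0.0
```

Request:
step_arm --pt "0.68 0 0 0 0 0 0" --pt "0.68 0 0 0.1 0 0 0" --pt "0.68 0 0 0.15 0 0 0" --pt "0.68 0 0 0.15 0 0 0"

```text
t: 17.8
eef_pos: [0.5167, -0.3682, 0.028]
tcp_rot: [0.698, 0.716, -0.0, -0.0]
wrist_force: [-0.0, 0.1, -0.1]
finger_gap: 0.0598
finger_force: 0.0
```

Request:
step_arm --pt "0.68 0 0 0.1 0 0 0" --pt "0.68 0 0 0.2 0 0 0" --pt "0.68 0 0 0.2 0 0 0"

```text
t: 18.18
eef_pos: [0.5167, -0.3682, 0.0259]
tcp_rot: [0.698, 0.716, -0.0, -0.0]
wrist_force: [0.0, -0.0, -0.4]
finger_gap: 0.0596
finger_force: 0.0
```

Request:
step_arm --pt "0.68 0 0 0.1 0 0 0" --pt "0.68 0 0 0.15 0 0 0" --pt "0.68 0 0 0.15 0 0 0"

```text
t: 18.55
eef_pos: [0.5167, -0.3682, 0.0245]
tcp_rot: [0.698, 0.716, -0.0, -0.0]
wrist_force: [-0.3, -0.1, 0.3]
finger_gap: 0.0595
finger_force: 0.0
```

Request:
step_arm --pt "0.68 0 0 0.1 0 0 0" --pt "0.68 0 0 0.2 0 0 0" --pt "0.68 0 0 0.2 0 0 0"

```text
t: 18.92
eef_pos: [0.5167, -0.3681, 0.0224]
tcp_rot: [0.698, 0.716, -0.0, -0.0]
wrist_force: [0.7, 0.7, -0.3]
finger_gap: 0.0598
finger_force: 0.0
```

Request:
step_arm --pt "0.68 0 0 0.1 0 0 0" --pt "0.68 0 0 0.15 0 0 0" --pt "0.68 0 0 0.15 0 0 0"

```text
t: 19.3
eef_pos: [0.5167, -0.3682, 0.021]
tcp_rot: [0.698, 0.716, -0.0, -0.0]
wrist_force: [-0.0, -0.3, 0.3]
finger_gap: 0.0596
finger_force: 0.0
```

Run:
```python
from h import *
c=read_camera("wrist");s=st()
m=cv2.resize(c["frame"][150:330,110:390],None,fx=2.7,fy=2.7,interpolation=cv2.INTER_CUBIC);cv2.imwrite("pics/w9.png",m)
```

```text
t 19.35 p [ 0.5167 -0.3682  0.021 ] gap 0.05955385464951753 F [-0.3  0.2  0.6] q [ 0.03  0.79  0.71  1.83 -0.7   0.8   1.14]
[[-0.025, 1.0, -0.0], [1.0, 0.025, 0.0], [0.0, -0.0, -1.0]]
```

View pics/w9.png

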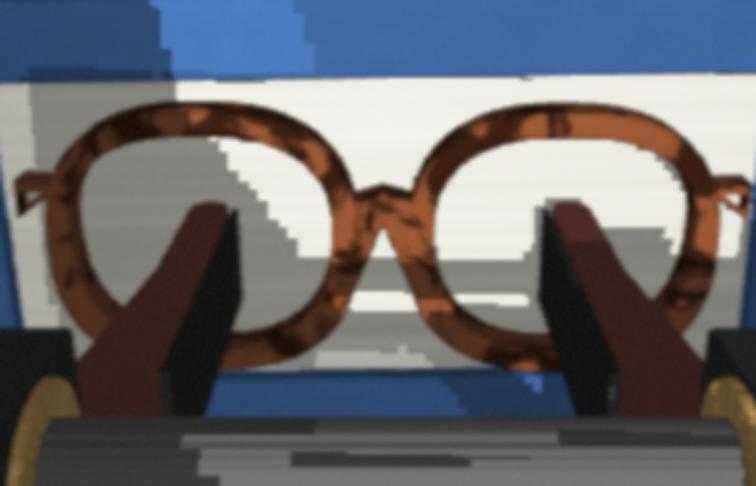

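Request:
step_arm --pt "0.68 0 0 0.1 0 0 0" --pt "0.68 0 0 0.2 0 0 0" --pt "0.68 0 0 0.2 0 0 0"

```text
t: 19.73
eef_pos: [0.5167, -0.3681, 0.0189]
tcp_rot: [0.698, 0.716, 0.0, -0.0]
wrist_force: [0.0, 0.2, 0.9]
finger_gap: 0.0595
finger_force: 0.0
```

Request:
step_arm --pt "0.68 0 0 0.1 0 0 0" --pt "0.68 0 0 0.1 0 0 0"

```text
t: 19.98
eef_pos: [0.5167, -0.3682, 0.0179]
tcp_rot: [0.698, 0.716, -0.0, -0.0]
wrist_force: [1.0, -1.3, -0.3]
finger_gap: 0.0595
finger_force: 0.0
```

Request:
step_arm --pt "0.2 0 0 0 0 0 0" --pt "0.2 0 0 0 0 0 0" --pt "0.2 0 0 0 0 0 0" --pt "0.2 0 0 0 0 0 0"

```text
t: 20.48
eef_pos: [0.517, -0.3685, 0.0185]
tcp_rot: [0.698, 0.716, 0.0, 0.0]
wrist_force: [-0.2, 0.4, 0.2]
finger_gap: 0.0232
finger_force: 0.1
```

Request:
step_arm --pt "0.1 0 0 0 0 0 0" --pt "0.1 0 0 0 0 0 0" --pt "0.1 0 0 0 0 0 0"

```text
t: 20.85
eef_pos: [0.517, -0.3686, 0.0184]
tcp_rot: [0.698, 0.716, 0.0, 0.0]
wrist_force: [-0.5, 0.4, 4.6]
finger_gap: 0.0092
finger_force: 2.6
```

Request:
step_arm --pt "0.68 0 0 0 0 0 0" --pt "0.68 0 0 0 0 0 0" --pt "0.68 0 0 0 0 0 0" --pt "0.68 0 0 0 0 0 0" --pt "0.68 0 0 0 0 0 0"

```text
t: 21.48
eef_pos: [0.5164, -0.3679, 0.0177]
tcp_rot: [0.698, 0.716, -0.0, -0.0]
wrist_force: [0.2, -0.2, 0.6]
finger_gap: 0.0555
finger_force: 0.0
```

Request:
step_arm --pt "0.68 0 0 0.1 0 0 0" --pt "0.68 0 0 0.2 0 0 0" --pt "0.68 0 0 0.3 0 0 0" --pt "0.68 0 0 0.3 0 0 0"

```text
t: 21.98
eef_pos: [0.5164, -0.3681, 0.0148]
tcp_rot: [0.698, 0.716, -0.0, -0.0]
wrist_force: [-0.3, 0.4, 0.5]
finger_gap: 0.0603
finger_force: 0.0
```

Run:
```python
from h import *
c=read_camera("wrist");s=st()
for d in models.outline_of("front_brown_center",c)[:1]: print(d["extent"],world_rect(c,d["pixels"],.0145))
```

```text
t 22.02 p [ 0.5166 -0.3682  0.0149] gap 0.05965963549977427 F [-0.9 -0.1 -0.9] q [ 0.03  0.79  0.7   1.83 -0.71  0.79  1.14]
[[-0.025, 1.0, -0.0], [1.0, 0.025, 0.0], [0.0, -0.0, -1.0]]
[96.5, 189.5, 286.8, 104.5] ((509, -367), (148, 60), 1.0)
```

Request:
step_arm --pt "0.2 0 0 0 0 0 0" --pt "0.2 0 0 0 0 0 0" --pt "0.2 0 0 0 0 0 0" --pt "0.2 0 0 0 0 0 0"

```text
t: 22.58
eef_pos: [0.5167, -0.3682, 0.0151]
tcp_rot: [0.698, 0.716, 0.0, -0.0]
wrist_force: [0.3, 0.5, 0.4]
finger_gap: 0.0291
finger_force: 30.0
```

Run:
```python
from h import *
p=np.array([.5167,-.3682,.0149])
plan([[.517,-.368,.24,1.4],[.46,-.26,.42,10],[.45,-.1,.42,25],[.43,.1,.42,45],[.43,.25,.42,62],[.5,.4,.42,80],[.541,.446,.30,87]],.2,p=p,R=rot(1.4))
```

```text
[[0.2,0.0,0.01,-4.5,0.0,0.0,0.0],[0.2,0.01,0.01,-9.0,0.0,0.0,0.0],[0.2,0.01,0.02,-13.51,0.0,0.0,0.0],[0.2,0.02,0.02,-18.01,0.0,0.0,0.0],[0.2,0.02,0.03,-22.51,0.0,0.0,0.0]]
[[0.2,2.73,-1.36,-4.5,0.0,0.0,-2.2],[0.2,5.47,-2.72,-9.0,0.0,0.0,-4.3],[0.2,8.2,-4.08,-13.5,0.0,0.0,-6.4],[0.2,10.94,-5.43,-18.0,0.0,0.0,-8.6],[0.2,16.28,-5.64,-18.0,0.0,0.0,-13.6]]
[[0.2,5.24,1.06,0.0,0.0,0.0,-5.0],[0.2,10.48,2.12,0.0,0.0,0.0,-10.0],[0.2,15.43,2.93,0.0,0.0,0.0,-15.0],[0.2,20.39,3.74,0.0,0.0,0.0,-20.0],[0.2,25.35,4.55,0.0,0.0,0.0,-25.0]]
[[0.2,4.15,2.83,0.0,0.0,0.0,-5.0],[0.2,7.98,6.04,0.0,0.0,0.0,-10.7],[0.2,11.81,9.26,0.0,0.0,0.0,-16.3],[0.2,15.64,12.47,0.0,0.0,0.0,-22.0],[0.2,17.97,17.47,0.0,0.0,0.0,-28.0]]
[[0.2,-0.29,5.51,0.0,0.0,0.0,-6.0],[0.2,-0.58,11.02,0.0,0.0,0.0,-12.0],[0.2,-1.27,12.95,4.0,0.0,0.0,-14.3],[0.2,-1.97,14.89,8.0,0.0,0.0,-16.7],[0.2,-2.66,16.82,12.0,0.0,0.0,-19.0]]
```

Request:
step_arm --pt "0.2 0 0 -1 0 0 0" --pt "0.2 0 0 -4 0 0 0" --pt "0.2 0 0 -9 0 0 0" --pt "0.2 0 0 -14 0 0 0" --pt "0.2 0 0 -19 0 0 0"

```text
t: 23.2
eef_pos: [0.5165, -0.3682, 0.2073]
tcp_rot: [0.698, 0.716, 0.0, 0.0]
wrist_force: [0.2, -0.6, 0.4]
finger_gap: 0.0293
finger_force: 30.0
```

Run:
```python
from h import *
c=read_camera("wrist");s=st();cv2.imwrite("pics/w10.png",c["frame"])
for d in models.outline_of("front_brown_center",c)[:1]: print(d["score"],d["extent"])
```

```text
t 23.25 p [ 0.5186 -0.3711  0.214 ] gap 0.029440698593720123 F [ 1.3 -2.6  3.4] q [-0.1   0.57  0.91  1.71 -0.5   1.1   0.99]
[[-0.024, 1.0, 0.008], [1.0, 0.024, -0.005], [-0.005, 0.008, -1.0]]
0.79 [110.1, 191.6, 290.9, 95.8]
```

View pics/w10.png

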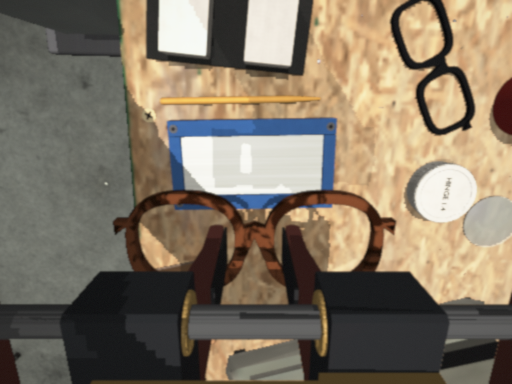

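Request:
step_arm --pt "0.2 2.3 -1 -4.8 0 0 -2.2" --pt "0.2 4.6 -2.1 -9.6 0 0 -4.3" --pt "0.2 7.8 -4 -14.4 0 0 -6.4" --pt "0.2 10.9 -5.4 -19 0 0 -8.6" --pt "0.2 16.2 -5.6 -21.5 0 0 -13.6"

```text
t: 23.92
eef_pos: [0.4558, -0.209, 0.4216]
tcp_rot: [0.61, 0.793, 0.0, 0.001]
wrist_force: [0.7, 1.8, -0.1]
finger_gap: 0.0291
finger_force: 30.0
```

Request:
step_arm --pt "0.2 5.2 1.1 0 0 0 -5" --pt "0.2 10.5 2.1 0 0 0 -10" --pt "0.2 15.4 2.9 0 0 0 -15" --pt "0.2 20.4 3.7 0 0 0 -20" --pt "0.2 25.3 4.5 0 0 0 -25"

```text
t: 24.55
eef_pos: [0.4338, 0.0496, 0.4199]
tcp_rot: [0.421, 0.907, 0.0, -0.0]
wrist_force: [1.0, 0.7, -0.6]
finger_gap: 0.0297
finger_force: 30.0
```

Request:
step_arm --pt "0.2 4.1 2.8 0 0 0 -5" --pt "0.2 8 6 0 0 0 -10.7" --pt "0.2 11.8 9.3 0 0 0 -16.3" --pt "0.2 15.6 12.5 0 0 0 -22" --pt "0.2 18 17.5 0 0 0 -28"

```text
t: 25.18
eef_pos: [0.452, 0.3004, 0.4202]
tcp_rot: [0.188, 0.982, 0.001, -0.001]
wrist_force: [0.6, -0.6, 0.4]
finger_gap: 0.0292
finger_force: 30.0
```

Request:
step_arm --pt "0.2 -0.3 5.5 0 0 0 -6" --pt "0.2 -0.6 11 0 0 0 -12" --pt "0.2 -1.3 13 3 0 0 -14.3" --pt "0.2 -2 14.9 7 0 0 -16.7" --pt "0.2 -2.7 16.8 11 0 0 -19"

```text
t: 25.8
eef_pos: [0.541, 0.4447, 0.3084]
tcp_rot: [0.025, 1.0, -0.0, -0.0]
wrist_force: [0.2, 0.6, 0.3]
finger_gap: 0.0293
finger_force: 30.0
```

Run:
```python
from h import *
c=read_camera("wrist")
c=read_camera("wrist");s=st();cv2.imwrite("pics/w11.png",c["frame"])
for k,z in dict(finished_tray=.014,front_green_center=.005).items():
  for d in models.outline_of(k,c)[:2]: print(k,round(d["score"],2),d["extent"],world_rect(c,d["pixels"],z))
c=read_camera("top")
for k,z in dict(weight_a_center=.034,finished_tray=.014).items():
  for d in models.outline_of(k,c)[:2]: print(k,round(d["score"],2),d["extent"],world_rect(c,d["pixels"],z))
```

```text
t 25.9 p [0.5388 0.4441 0.3038] gap 0.029006833238493384 F [-1.   0.3 -0.4] q [-1.09  0.5   0.48  1.41 -0.23  1.29  0.92]
[[-0.999, 0.051, -0.007], [0.051, 0.999, -0.007], [0.006, -0.007, -1.0]]
finished_tray 0.86 [195.9, 120.7, 132.2, 69.3] ((544, 451), (182, 93), 87.3)
front_green_center 0.8 [128.1, 56.6, 109.3, 45.3] ((439, 355), (143, 57), 87.2)
weight_a_center 0.58 [315.9, 197.6, 35.0, 16.0] ((450, -212), (97, 48), 85.4)
finished_tray 0.92 [80.8, 176.8, 63.6, 30.7] ((541, 448), (184, 97), 87.3)
```

Request:
step_arm --pt "0.2 -0.5 0.9 5 0 0 0" --pt "0.2 -0.5 0.9 10 0 0 0" --pt "0.2 -0.5 0.9 15 0 0 0" --pt "0.2 -0.5 0.9 20 0 0 0" --pt "0.2 -0.5 0.9 23 0 0 0"

```text
t: 26.78
eef_pos: [0.5458, 0.4531, 0.0795]
tcp_rot: [0.026, 1.0, 0.0, -0.0]
wrist_force: [-0.9, 0.3, -0.7]
finger_gap: 0.0291
finger_force: 30.0
```

Request:
step_arm --pt "0.2 0 0 2 0 0 0" --pt "0.2 0 0 4 0 0 0" --pt "0.2 0 0 4.5 0 0 0" --pt "0.2 0 0 4.5 0 0 0"

```text
t: 27.28
eef_pos: [0.5465, 0.4534, 0.0356]
tcp_rot: [0.026, 1.0, 0.0, 0.0]
wrist_force: [0.3, -0.5, -0.5]
finger_gap: 0.0293
finger_force: 30.0
```

Run:
```python
from h import *
c=read_camera("wrist");s=st()
for k,z in dict(finished_tray=.014,front_brown_center=s["eef_pos"][2]-.001).items():
  for d in models.outline_of(k,c)[:2]: print(k,round(d["score"],2),d["extent"],world_rect(c,d["pixels"],z))
```

```text
t 27.32 p [0.5468 0.4536 0.036 ] gap 0.029365215757856528 F [ 0.8 -0.2  0.2] q [-1.02  0.76  0.37  1.61 -0.35  0.83  1.01]
[[-0.999, 0.052, 0.001], [0.052, 0.999, 0.001], [-0.001, 0.001, -1.0]]
finished_tray 0.57 [85.3, 139.9, 328.5, 152.7] ((542, 450), (182, 94), 87.4)
front_brown_center 0.74 [113.0, 190.7, 285.3, 94.6] ((544, 454), (148, 55), 87.0)
```

Request:
step_arm --pt "0.2 0 0 1.5 0 0 0" --pt "0.2 0 0 2.3 0 0 0" --pt "0.2 0 0 2.6 0 0 0" --pt "0.2 0 0 2.65 0 0 0" --pt "0.2 0 0 2.65 0 0 0"

```text
t: 28.05
eef_pos: [0.5453, 0.4527, 0.009]
tcp_rot: [0.026, 1.0, -0.0, -0.001]
wrist_force: [-5.0, -3.3, 9.2]
finger_gap: 0.0292
finger_force: 30.0
```

Run:
```python
from h import *
st();p=np.array([.546,.453,.0085])
plan([[.546,.453,.1185,87],[.440,.453,.1185,87],[.44,.356,.0685,87.2]],.68,p=p,R=rot(87))
```

```text
t 28.05 p [0.5453 0.4527 0.009 ] gap 0.02922839061163564 F [-5.  -3.3  9.2] q [-1.02  0.8   0.36  1.62 -0.36  0.79  1.02]
[[-0.999, 0.052, -0.002], [0.052, 0.999, -0.001], [0.002, -0.001, -1.0]]
[[0.68,0.0,0.0,-5.5,0.0,0.0,0.0],[0.68,0.0,0.0,-11.0,0.0,0.0,0.0],[0.68,5.29,-0.28,-11.0,0.0,0.0,0.0],[0.68,10.59,-0.55,-11.0,0.0,0.0,0.0],[0.68,10.33,-5.4,-8.5,0.0,0.0,-0.1]]
[[0.68,-0.25,-4.84,2.5,0.0,0.0,-0.1]]
```

Request:
step_arm --pt "0.65 0 0 0 0 0 0" --pt "0.65 0 0 0 0 0 0" --pt "0.65 0 0 0 0 0 0" --pt "0.65 0 0 -2 0 0 0" --pt "0.65 0 0 -7 0 0 0"

```text
t: 28.68
eef_pos: [0.5448, 0.4522, 0.0779]
tcp_rot: [0.026, 1.0, -0.002, -0.002]
wrist_force: [-0.4, 0.4, -0.0]
finger_gap: 0.057
finger_force: 0.0
```

Request:
step_arm --pt "0.68 0 0 -4 0 0 0" --pt "0.68 5.3 -0.3 -4 0 0 0" --pt "0.68 10.6 -0.5 -4 0 0 0" --pt "0.68 10.6 -0.5 -4 0 0 0"

```text
t: 29.18
eef_pos: [0.4355, 0.4553, 0.1197]
tcp_rot: [0.023, 1.0, 0.001, -0.001]
wrist_force: [0.3, -0.0, 0.4]
finger_gap: 0.0599
finger_force: 0.0
```

Run:
```python
from h import *
s=st()
c=read_camera("wrist");s=st();cv2.imwrite("pics/w12.png",c["frame"])
for k,z in dict(finished_tray=.014,front_green_center=.0045,front_brown_center=.009).items():
  for d in models.outline_of(k,c)[:1]: print(k,round(d["score"],2),d["extent"],world_rect(c,d["pixels"],z))
c=read_camera("top")
for k,z in dict(finished_tray=.014,front_green_center=.0045,front_brown_center=.009).items():
  for d in models.outline_of(k,c)[:1]: print(k,round(d["score"],2),d["extent"],world_rect(c,d["pixels"],z))
```

```text
t 29.18 p [0.4355 0.4553 0.1197] gap 0.05988714400144437 F [ 0.3 -0.   0.4] q [-1.21  0.55  0.42  1.78 -0.28  0.87  0.86]
[[-0.999, 0.047, -0.003], [0.047, 0.999, 0.001], [0.003, 0.001, -1.0]]
t 29.23 p [0.4385 0.4548 0.12  ] gap 0.05999048995097134 F [ 0.4  0.1 -0.3] q [-1.21  0.55  0.42  1.78 -0.28  0.87  0.86]
[[-0.999, 0.049, -0.0], [0.049, 0.999, 0.002], [0.0, 0.002, -1.0]]
finished_tray 0.73 [155.9, 249.0, 201.8, 94.0] ((540, 450), (180, 98), 87.3)
front_green_center 0.91 [55.0, 164.3, 165.4, 63.3] ((439, 354), (145, 58), 87.3)
front_brown_center 0.63 [184.0, 272.4, 134.2, 31.0] ((532, 447), (120, 35), 87.3)
finished_tray 0.57 [79.9, 178.1, 61.0, 29.8] ((544, 447), (186, 93), 85.4)
front_green_center 0.8 [119.1, 216.4, 44.7, 15.0] ((438, 356), (139, 57), 85.4)
front_brown_center 0.68 [89.6, 180.1, 43.4, 21.4] ((548, 449), (134, 53), 83.2)
```

Request:
step_arm --pt "0.68 -0.2 -5 2 0 0 0" --pt "0.68 -0.4 -9.85 5 0 0 0" --pt "0.68 -0.4 -9.85 7.8 0 0 0" --pt "0.68 -0.4 -9.85 8.8 0 0 0" --pt "0.68 -0.4 -9.85 8.8 0 0 0"

```text
t: 30.2
eef_pos: [0.4391, 0.3556, 0.0303]
tcp_rot: [0.026, 1.0, -0.0, -0.0]
wrist_force: [-0.0, 1.0, -0.4]
finger_gap: 0.0597
finger_force: 0.0
```

Run:
```python
from h import *
c=read_camera("wrist");s=st();cv2.imwrite("pics/w13.png",c["frame"])
for k,z in dict(front_green_center=.0045).items():
  for d in models.outline_of(k,c)[:1]: print(k,round(d["score"],2),d["extent"],world_rect(c,d["pixels"],z))
```

```text
t 30.25 p [0.4394 0.356  0.0309] gap 0.05965756560803117 F [-0.1  0.7  0.7] q [-1.07  0.59  0.36  1.98 -0.34  0.63  1.04]
[[-0.999, 0.051, 0.0], [0.051, 0.999, 0.001], [-0.0, 0.001, -1.0]]
front_green_center 0.68 [134.4, 178.8, 236.4, 89.5] ((439, 355), (145, 60), 87.1)
```

Request:
step_arm --pt "0.68 0 0 1.2 0 0 0" --pt "0.68 0 0 2 0 0 0" --pt "0.68 0 0 2.4 0 0 0" --pt "0.68 0 0 2.55 0 0 0" --pt "0.68 0 0 2.55 0 0 0"

```text
t: 30.92
eef_pos: [0.439, 0.355, 0.005]
tcp_rot: [0.026, 1.0, -0.0, 0.0]
wrist_force: [-0.1, -0.3, -0.3]
finger_gap: 0.0597
finger_force: 0.0
```

Request:
step_arm --pt "0.2 0 0 0 0 0 0" --pt "0.2 0 0 0 0 0 0" --pt "0.2 0 0 0 0 0 0" --pt "0.2 0 0 0 0 0 0" --pt "0.2 0 0 0 0 0 0"

```text
t: 31.55
eef_pos: [0.4389, 0.3551, 0.0051]
tcp_rot: [0.026, 1.0, 0.0, -0.0]
wrist_force: [-0.1, 0.1, 0.2]
finger_gap: 0.0293
finger_force: 30.0
```

Run:
```python
from h import *
c=read_camera("wrist");s=st()
for k,z in dict(front_green_center=.0045).items():
  for d in models.outline_of(k,c)[:1]: print(k,round(d["score"],2),d["extent"],world_rect(c,d["pixels"],z))
p=np.array([.4394,.3558,.0052])
plan([[.4394,.356,.06,87],[.435,.356,.40,87],[.435,.25,.42,70],[.435,.1,.42,50],[.45,-.1,.42,25],[.47,-.26,.40,8],[.516,-.366,.25,2.4]],.2,p=p,R=rot(87))
```

```text
t 31.6 p [0.439  0.3551 0.0051] gap 0.02936728715777981 F [-0.3 -1.   1.6] q [-1.05  0.63  0.34  1.99 -0.36  0.58  1.05]
[[-0.999, 0.052, 0.0], [0.052, 0.999, 0.0], [-0.0, 0.0, -1.0]]
front_green_center 0.61 [121.2, 189.5, 267.0, 94.0] ((435, 356), (145, 53), 87.0)
[[0.2,0.0,0.02,-5.48,0.0,0.0,0.0],[0.2,0.06,0.02,-10.34,0.0,0.0,0.0],[0.2,0.13,0.01,-15.19,0.0,0.0,0.0],[0.2,0.19,0.01,-20.05,0.0,0.0,0.0],[0.2,0.25,0.01,-24.91,0.0,0.0,0.0]]
[[0.2,0.06,-0.0,-4.86,0.0,0.0,0.0],[0.2,0.13,-0.01,-9.71,0.0,0.0,0.0],[0.2,0.19,-0.01,-14.57,0.0,0.0,0.0],[0.2,-0.09,-5.3,-15.57,0.0,0.0,8.5],[0.2,-0.37,-10.6,-16.57,0.0,0.0,17.0]]
[[0.2,-1.71,-4.7,0.0,0.0,0.0,6.7],[0.2,-3.42,-9.4,0.0,0.0,0.0,13.3],[0.2,-5.13,-14.1,0.0,0.0,0.0,20.0],[0.2,-7.19,-18.67,0.0,0.0,0.0,26.2],[0.2,-9.26,-23.24,0.0,0.0,0.0,32.5]]
[[0.2,-4.2,-2.75,0.0,0.0,0.0,6.2],[0.2,-8.39,-5.49,0.0,0.0,0.0,12.5],[0.2,-13.03,-8.21,0.67,0.0,0.0,18.2],[0.2,-17.66,-10.93,1.33,0.0,0.0,23.8],[0.2,-22.3,-13.65,2.0,0.0,0.0,29.5]]
[[0.2,-2.78,0.77,3.75,0.0,0.0,1.4],[0.2,-5.57,1.54,7.5,0.0,0.0,2.8],[0.2,-8.35,2.31,11.25,0.0,0.0,4.2],[0.2,-11.14,3.08,15.0,0.0,0.0,5.6]]
```

Request:
step_arm --pt "0.2 0 0 -1 0 0 0" --pt "0.2 0 0 -5 0 0 0" --pt "0.2 0.1 0 -10 0 0 0" --pt "0.2 0.1 0 -15 0 0 0" --pt "0.2 0.2 0 -20 0 0 0"

```text
t: 32.28
eef_pos: [0.4368, 0.3549, 0.2073]
tcp_rot: [0.026, 1.0, 0.0, 0.0]
wrist_force: [0.4, 0.4, -0.8]
finger_gap: 0.0289
finger_force: 30.0
```

Request:
step_arm --pt "0.2 0 0 -5.5 0 0 0" --pt "0.2 0.1 0 -11 0 0 0" --pt "0.2 0.1 0 -16 0 0 0" --pt "0.2 0.2 0 -20 0 0 0"

```text
t: 32.78
eef_pos: [0.435, 0.3547, 0.408]
tcp_rot: [0.026, 1.0, 0.001, 0.001]
wrist_force: [-0.6, 1.0, 0.2]
finger_gap: 0.0293
finger_force: 30.0
```

Request:
step_arm --pt "0.2 -0.3 -5.3 -0.8 0 0 8.5" --pt "0.2 -0.5 -10.6 -1.6 0 0 17" --pt "0.2 -0.5 -10.6 -1.6 0 0 17"

```text
t: 33.15
eef_pos: [0.4356, 0.2444, 0.4228]
tcp_rot: [0.177, 0.984, 0.002, 0.0]
wrist_force: [-0.5, -0.1, -0.2]
finger_gap: 0.0294
finger_force: 30.0
```

Request:
step_arm --pt "0.2 -1.7 -4.7 0 0 0 6.7" --pt "0.2 -3.4 -9.4 0 0 0 13.3" --pt "0.2 -5.1 -14.1 0 0 0 20" --pt "0.2 -7.2 -18.7 0 0 0 26.2" --pt "0.2 -9.3 -23.2 0 0 0 32.5"

```text
t: 33.78
eef_pos: [0.4424, -0.0017, 0.4212]
tcp_rot: [0.443, 0.897, 0.0, -0.0]
wrist_force: [0.3, 0.4, -0.1]
finger_gap: 0.0295
finger_force: 30.0
```

Request:
step_arm --pt "0.2 -4.2 -2.7 0 0 0 6.2" --pt "0.2 -8.4 -5.5 0 0 0 12.5" --pt "0.2 -13 -8.2 0.7 0 0 18.2" --pt "0.2 -17.7 -10.9 1.3 0 0 23.8" --pt "0.2 -22.3 -13.7 2 0 0 29.5"

```text
t: 34.4
eef_pos: [0.4711, -0.2612, 0.4016]
tcp_rot: [0.655, 0.755, 0.001, 0.001]
wrist_force: [0.7, 1.2, 0.7]
finger_gap: 0.0291
finger_force: 30.0
```

Request:
step_arm --pt "0.2 -2.8 0.8 3.7 0 0 1.4" --pt "0.2 -5.6 1.5 7.5 0 0 2.8" --pt "0.2 -8.3 2.3 11.2 0 0 4.2" --pt "0.2 -11.1 3.1 15 0 0 5.6" --pt "0.2 -11.1 3.1 18 0 0 5.6"

```text
t: 35.02
eef_pos: [0.5163, -0.3675, 0.2187]
tcp_rot: [0.692, 0.722, -0.001, -0.001]
wrist_force: [-0.2, 0.1, -0.6]
finger_gap: 0.0293
finger_force: 30.0
```

Run:
```python
from h import *
c=read_camera("wrist")
c=read_camera("wrist");s=st();cv2.imwrite("pics/w14.png",c["frame"])
for k,z in dict(press_plate=.013,front_green_center=s["eef_pos"][2]-.001).items():
  for d in models.outline_of(k,c)[:1]: print(k,round(d["score"],2),d["extent"],world_rect(c,d["pixels"],z))
```

```text
t 35.12 p [ 0.5151 -0.3647  0.2173] gap 0.028932282476577777 F [-0.5  1.1 -0.3] q [-0.16  0.6   1.    1.71 -0.55  1.14  1.05]
[[-0.043, 0.999, -0.006], [0.999, 0.043, 0.003], [0.004, -0.005, -1.0]]
press_plate 0.94 [171.9, 124.2, 163.6, 86.4] ((516, -365), (180, 100), 2.5)
front_green_center 0.57 [119.5, 189.0, 270.2, 94.0] ((516, -360), (144, 53), 2.6)
```

Request:
step_arm --pt "0.2 0 0 5 0 0 0" --pt "0.2 0 0 10 0 0 0" --pt "0.2 0 0 14 0 0 0" --pt "0.2 0 0 16 0 0 0" --pt "0.2 0 0 16 0 0 0"

```text
t: 35.85
eef_pos: [0.5165, -0.3663, 0.0614]
tcp_rot: [0.692, 0.722, 0.0, -0.0]
wrist_force: [0.5, 0.4, 0.4]
finger_gap: 0.0294
finger_force: 30.0
```

Run:
```python
from h import *
c=read_camera("wrist")
c=read_camera("wrist");s=st();cv2.imwrite("pics/w15.png",c["frame"])
for k,z in dict(press_plate=.013,front_green_center=s["eef_pos"][2]-.001).items():
  for d in models.outline_of(k,c)[:1]: print(k,round(d["score"],2),d["extent"],world_rect(c,d["pixels"],z))
```

```text
t 35.95 p [ 0.5171 -0.3674  0.063 ] gap 0.02910362194762077 F [-0.  -0.2  0.7] q [-0.05  0.77  0.84  1.82 -0.73  0.89  1.18]
[[-0.043, 0.999, 0.002], [0.999, 0.043, -0.002], [-0.002, 0.002, -1.0]]
press_plate 0.6 [108.4, 135.6, 282.0, 141.9] ((516, -365), (180, 101), 2.4)
front_green_center 0.68 [119.6, 191.3, 272.3, 90.1] ((518, -362), (145, 53), 2.9)
```

View pics/w15.png

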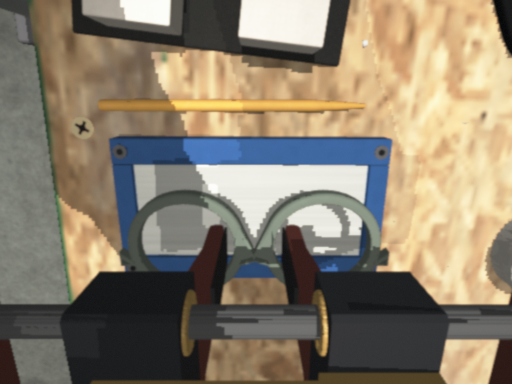

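Request:
step_arm --pt "0.2 0 -0.1 2.5 0 0 0" --pt "0.2 0 -0.1 3.8 0 0 0" --pt "0.2 0 -0.1 4.4 0 0 0" --pt "0.2 0 -0.1 4.7 0 0 0" --pt "0.2 0 -0.1 4.7 0 0 0"

```text
t: 36.67
eef_pos: [0.5151, -0.3667, 0.0152]
tcp_rot: [0.692, 0.722, 0.0, 0.0]
wrist_force: [-2.0, 2.7, 5.4]
finger_gap: 0.0293
finger_force: 30.0
```

Request:
step_arm --pt "0.65 0 0 0 0 0 0" --pt "0.65 0 0 0 0 0 0" --pt "0.65 0 0 0 0 0 0" --pt "0.65 0 0 -2 0 0 0" --pt "0.65 0 0 -6 0 0 0"

```text
t: 37.3
eef_pos: [0.5143, -0.3661, 0.0746]
tcp_rot: [0.692, 0.722, -0.0, -0.001]
wrist_force: [-0.1, -0.1, 0.3]
finger_gap: 0.0572
finger_force: 0.0
```

Request:
step_arm --pt "0.65 0 0 -5.5 0 0 0" --pt "0.65 0 0 -6 0 0 0" --pt "0.65 0 0 -6 0 0 0" --pt "0.65 0 0 -6 0 0 0"

```text
t: 37.8
eef_pos: [0.5145, -0.3658, 0.1329]
tcp_rot: [0.692, 0.722, -0.0, -0.001]
wrist_force: [0.4, -0.1, -0.8]
finger_gap: 0.0568
finger_force: 0.0
```

Run:
```python
from h import *
c=read_camera("wrist");s=st();cv2.imwrite("pics/w16.png",c["frame"])
for k,z in dict(press_plate=.013,front_green_center=.0145,weight_a_center=.034,rubber_mat=.004).items():
  for d in models.outline_of(k,c)[:2]: print(k,round(d["score"],2),d["extent"],world_rect(c,d["pixels"],z))
c=read_camera("top")
for k,z in dict(weight_a_center=.034,front_brown_center=.009).items():
  for d in models.outline_of(k,c)[:2]: print(k,round(d["score"],2),d["extent"],world_rect(c,d["pixels"],z))
```

```text
t 37.85 p [ 0.5144 -0.3659  0.1328] gap 0.05720018686413494 F [ 0.3 -0.7 -0.4] q [-0.1   0.69  0.92  1.79 -0.64  1.    1.12]
[[-0.042, 0.999, -0.002], [0.999, 0.042, 0.001], [0.001, -0.002, -1.0]]
press_plate 0.88 [147.9, 126.7, 211.9, 112.6] ((516, -365), (181, 101), 2.5)
front_green_center 0.92 [173.7, 152.2, 162.7, 64.7] ((516, -366), (144, 59), 2.5)
rubber_mat 0.77 [119.5, 0.0, 213.2, 74.8] ((487, -238), (164, 56), -3.5)
front_brown_center 0.5 [90.3, 181.6, 45.0, 21.4] ((545, 452), (133, 56), 85.4)
```

Run:
```python
from h import *
s=st()
plan([[.4498,-.211,.09,-4.4],[.4498,-.211,.06,-4.4]],.65)
```

```text
t 38.2 p [ 0.5148 -0.3666  0.1338] gap 0.05732381676109693 F [ 1.2 -0.1 -0.3] q [-0.1   0.69  0.92  1.79 -0.64  1.    1.12]
[[-0.042, 0.999, -0.001], [0.999, 0.042, 0.0], [0.0, -0.001, -1.0]]
[[0.65,3.96,-1.46,1.1,-0.0,-0.0,1.7],[0.65,7.91,-2.92,2.19,-0.0,-0.0,3.4],[0.65,11.87,-4.38,3.29,-0.0,-0.0,5.1],[0.65,15.82,-5.84,4.38,-0.0,-0.0,6.8],[0.65,15.82,-5.84,7.38,-0.0,-0.0,6.8]]
```

Request:
step_arm --pt "0.66 4 -1.5 1.1 0 0 1.7" --pt "0.66 7.9 -2.9 2.2 0 0 3.4" --pt "0.66 11.9 -4.4 3.3 0 0 5.1" --pt "0.66 15.8 -5.8 4.4 0 0 6.8" --pt "0.66 15.8 -5.8 7.4 0 0 6.8"

```text
t: 38.83
eef_pos: [0.4506, -0.2076, 0.0599]
tcp_rot: [0.732, 0.681, 0.001, -0.0]
wrist_force: [1.0, -0.3, 0.8]
finger_gap: 0.058
finger_force: 0.0
```

Request:
step_arm --pt "0.66 0 0 0 0 0 0" --pt "0.66 0 0 0 0 0 0"

```text
t: 39.08
eef_pos: [0.4508, -0.2122, 0.0608]
tcp_rot: [0.734, 0.679, 0.0, 0.001]
wrist_force: [0.6, 0.2, 0.5]
finger_gap: 0.0582
finger_force: 0.0
```

Run:
```python
from h import *
c=read_camera("wrist");s=st();cv2.imwrite("pics/w17.png",c["frame"])
for k,z in dict(weight_a_center=.034,rubber_mat=.004).items():
  for d in models.outline_of(k,c)[:2]: print(k,round(d["score"],2),d["extent"],world_rect(c,d["pixels"],z))
```

```text
t 39.12 p [ 0.4509 -0.2124  0.061 ] gap 0.05793264604865911 F [ 0.6  0.3 -0.1] q [-0.38  0.62  0.92  2.15 -0.75  0.74  0.97]
[[0.078, 0.997, 0.001], [0.997, -0.078, -0.001], [-0.001, 0.001, -1.0]]
weight_a_center 0.77 [213.5, 144.8, 81.9, 145.6] ((451, -208), (94, 45), 85.6)
rubber_mat 0.69 [186.1, 130.3, 251.4, 141.9] ((488, -212), (164, 104), -4.4)
```

Request:
step_arm --pt "0.66 0.3 0 2 0 0 0" --pt "0.66 0.3 0 3.5 0 0 0" --pt "0.66 0.3 0 4.1 0 0 0" --pt "0.66 0.3 0 4.1 0 0 0"

```text
t: 39.72
eef_pos: [0.4504, -0.2085, 0.0189]
tcp_rot: [0.734, 0.679, -0.0, -0.0]
wrist_force: [0.1, -0.3, 0.8]
finger_gap: 0.0579
finger_force: 0.0
```

Request:
step_arm --pt "0.3 0 0 0 0 0 0" --pt "0.3 0 0 0 0 0 0" --pt "0.3 0 0 0 0 0 0"

```text
t: 40.1
eef_pos: [0.45, -0.2083, 0.0194]
tcp_rot: [0.734, 0.679, -0.0, -0.0]
wrist_force: [-2.5, 0.5, 6.9]
finger_gap: 0.0454
finger_force: 30.0
```

Run:
```python
from h import *
s=st();p=s["eef_pos"];R=rot(-4.4)
plan([[p[0],p[1],p[2]+.06,-4.4],[.478,-.367,p[2]+.075,2.5]],.3,p=np.array(p),R=R)
```

```text
t 40.1 p [ 0.45   -0.2083  0.0194] gap 0.045369948993798204 F [-2.5  0.5  6.9] q [-0.32  0.67  0.82  2.17 -0.84  0.66  1.03]
[[0.077, 0.997, -0.001], [0.997, -0.077, 0.0], [0.0, -0.001, -1.0]]
[[0.3,0.0,0.0,-3.0,0.0,0.0,0.0],[0.3,0.0,0.0,-6.0,0.0,0.0,0.0],[0.3,-5.2,1.34,-6.5,0.0,0.0,-2.3],[0.3,-10.41,2.67,-7.0,0.0,0.0,-4.6],[0.3,-15.61,4.01,-7.5,0.0,0.0,-6.9]]
```

Request:
step_arm --pt "0.3 0 0 -2 0 0 0" --pt "0.3 0 0 -6 0 0 0" --pt "0.3 -5.2 1.3 -6.5 0 0 -2.3" --pt "0.3 -10.4 2.7 -7 0 0 -4.6" --pt "0.3 -15.6 4 -7.5 0 0 -6.9"

```text
t: 40.72
eef_pos: [0.4789, -0.3666, 0.0931]
tcp_rot: [0.69, 0.724, 0.0, -0.001]
wrist_force: [1.2, 0.3, -8.3]
finger_gap: 0.0446
finger_force: 30.0
```

Request:
step_arm --pt "0.3 0 0 0 0 0 0" --pt "0.3 0 0 2 0 0 0" --pt "0.3 0 0 3 0 0 0" --pt "0.3 0 0 3 0 0 0" --pt "0.3 0 0 3 0 0 0"

```text
t: 41.35
eef_pos: [0.4788, -0.3663, 0.064]
tcp_rot: [0.691, 0.723, -0.0, -0.0]
wrist_force: [0.0, -0.8, -9.2]
finger_gap: 0.0446
finger_force: 30.0
```

Run:
```python
from h import *
c=read_camera("wrist");s=st();z0=s["eef_pos"][2]
for k,z in dict(weight_a_center=z0+.0146,press_plate=.013,front_green_center=.0145).items():
  for d in models.outline_of(k,c)[:2]: print(k,round(d["score"],2),d["extent"],world_rect(c,d["pixels"],z))
```

```text
t 41.4 p [ 0.4789 -0.3666  0.0643] gap 0.04469787083771464 F [-0.9  0.3 -8.5] q [-0.04  0.72  0.84  1.9  -0.72  0.85  1.22]
[[-0.045, 0.999, 0.0], [0.999, 0.045, -0.0], [-0.0, 0.0, -1.0]]
weight_a_center 0.8 [205.4, 161.4, 98.8, 140.1] ((479, -354), (73, 45), -87.5)
press_plate 0.79 [170.1, 138.8, 280.9, 136.7] ((516, -362), (180, 96), 2.0)
front_green_center 0.77 [200.8, 170.2, 213.2, 82.0] ((519, -376), (137, 61), 20.9)
```

Request:
step_arm --pt "0.3 0 0 1.5 0 0 0" --pt "0.3 0 0 2.3 0 0 0" --pt "0.3 0 0 2.8 0 0 0" --pt "0.3 0 0 3.2 0 0 0" --pt "0.3 0 0 3.2 0 0 0"

```text
t: 42.18
eef_pos: [0.4785, -0.3668, 0.0318]
tcp_rot: [0.691, 0.723, -0.0, -0.0]
wrist_force: [0.0, 0.7, -8.2]
finger_gap: 0.0446
finger_force: 30.0
```

Request:
step_arm --pt "0.3 0 0 0.1 0 0 0" --pt "0.3 0 0 0.15 0 0 0" --pt "0.3 0 0 0.15 0 0 0"

```text
t: 42.55
eef_pos: [0.4786, -0.3668, 0.0306]
tcp_rot: [0.691, 0.723, 0.0, 0.0]
wrist_force: [-0.3, -0.1, -8.9]
finger_gap: 0.0446
finger_force: 30.0
```

Request:
step_arm --pt "0.3 0 0 0.05 0 0 0" --pt "0.3 0 0 0.1 0 0 0" --pt "0.3 0 0 0.1 0 0 0"

```text
t: 42.92
eef_pos: [0.4787, -0.3668, 0.0302]
tcp_rot: [0.691, 0.723, 0.0, 0.0]
wrist_force: [-1.6, 3.9, 2.7]
finger_gap: 0.0449
finger_force: 30.0
```

Run:
```python
from h import *
p=np.array([.4787,-.3668,.0298])
plan([[.4787,-.3668,.09,2.5],[.5295,-.216,.08,-4.4],[.5295,-.216,.06,-4.4]],.65,p=p,R=rot(2.5))
```

```text
[[0.65,0.0,0.0,-3.01,0.0,0.0,0.0],[0.65,0.0,0.0,-6.02,0.0,0.0,0.0],[0.65,4.95,1.91,-5.69,0.0,0.0,2.3],[0.65,9.9,3.82,-5.35,0.0,0.0,4.6],[0.65,14.84,5.73,-5.02,0.0,0.0,6.9]]
[[0.65,0.0,0.0,2.0,0.0,0.0,0.0]]
```

Request:
step_arm --pt "0.6 0 0 0 0 0 0" --pt "0.6 0 0 0 0 0 0" --pt "0.6 0 0 -2 0 0 0" --pt "0.6 0 0 -6 0 0 0"

```text
t: 43.42
eef_pos: [0.478, -0.3666, 0.0903]
tcp_rot: [0.691, 0.722, -0.0, -0.001]
wrist_force: [0.3, -0.4, 0.1]
finger_gap: 0.0528
finger_force: 0.0
```

Request:
step_arm --pt "0.66 5 1.9 0.3 0 0 2.3" --pt "0.66 9.9 3.8 0.6 0 0 4.6" --pt "0.66 14.8 5.7 1 0 0 6.9" --pt "0.66 14.8 5.7 3 0 0 6.9" --pt "0.66 14.8 5.7 3 0 0 6.9"

```text
t: 44.05
eef_pos: [0.5283, -0.2166, 0.0594]
tcp_rot: [0.733, 0.68, -0.001, -0.0]
wrist_force: [-0.9, -0.2, -0.8]
finger_gap: 0.0577
finger_force: 0.0
```

Run:
```python
from h import *
c=read_camera("wrist")
c=read_camera("wrist");s=st()
for k,z in dict(weight_a_center=.034).items():
  for d in models.outline_of(k,c)[:2]: print(k,round(d["score"],2),d["extent"],world_rect(c,d["pixels"],z))
```

```text
t 44.15 p [ 0.5284 -0.2185  0.0604] gap 0.0581586669490268 F [-0.3 -1.2  1.1] q [-0.35  0.71  0.89  1.98 -0.76  0.83  0.89]
[[0.079, 0.997, 0.0], [0.997, -0.079, -0.001], [-0.001, 0.0, -1.0]]
weight_a_center 0.97 [164.4, 351.9, 70.8, 27.0] ((481, -318), (48, 24), -4.5)
```

Request:
step_arm --pt "0.66 0.2 0.1 2 0 0 0" --pt "0.66 0.2 0.1 3.5 0 0 0" --pt "0.66 0.2 0.1 4.1 0 0 0" --pt "0.66 0.2 0.1 4.1 0 0 0"

```text
t: 44.7
eef_pos: [0.5296, -0.2146, 0.0179]
tcp_rot: [0.734, 0.679, -0.0, -0.0]
wrist_force: [-0.7, -1.1, -0.7]
finger_gap: 0.0579
finger_force: 0.0
```

Request:
step_arm --pt "0.3 0 0 0 0 0 0" --pt "0.3 0 0 0 0 0 0" --pt "0.3 0 0 0 0 0 0"

```text
t: 45.08
eef_pos: [0.53, -0.2146, 0.0189]
tcp_rot: [0.734, 0.68, 0.0, 0.0]
wrist_force: [-0.7, -0.5, 2.3]
finger_gap: 0.0449
finger_force: 30.0
```

Run:
```python
from h import *
s=st();p=s["eef_pos"];R=rot(-4.4)
plan([[p[0],p[1],p[2]+.06,-4.4],[.554,-.365,p[2]+.075,2.5]],.3,p=np.array(p),R=R)
```

```text
t 45.08 p [ 0.53   -0.2146  0.0189] gap 0.04492757333505728 F [-0.7 -0.5  2.3] q [-0.31  0.77  0.82  1.99 -0.83  0.76  0.93]
[[0.076, 0.997, 0.0], [0.997, -0.076, -0.0], [-0.0, 0.0, -1.0]]
[[0.3,0.0,0.0,-3.0,0.0,0.0,0.0],[0.3,0.0,0.0,-6.0,0.0,0.0,0.0],[0.3,-4.94,1.18,-6.5,0.0,0.0,-2.3],[0.3,-9.88,2.36,-7.0,0.0,0.0,-4.6],[0.3,-14.82,3.54,-7.5,0.0,0.0,-6.9]]
```

Request:
step_arm --pt "0.3 0 0 -2 0 0 0" --pt "0.3 0 0 -6 0 0 0" --pt "0.3 -4.9 1.2 -6.5 0 0 -2.3" --pt "0.3 -9.9 2.4 -7 0 0 -4.6" --pt "0.3 -14.8 3.6 -7.5 0 0 -6.9"

```text
t: 45.7
eef_pos: [0.5547, -0.3652, 0.094]
tcp_rot: [0.691, 0.723, -0.0, -0.001]
wrist_force: [0.5, 0.4, -9.4]
finger_gap: 0.0449
finger_force: 30.0
```

Request:
step_arm --pt "0.3 0 0 0 0 0 0" --pt "0.3 0 0 2 0 0 0" --pt "0.3 0 0 3 0 0 0" --pt "0.3 0 0 3 0 0 0" --pt "0.3 0 0 3 0 0 0"

```text
t: 46.32
eef_pos: [0.555, -0.3643, 0.0636]
tcp_rot: [0.691, 0.723, -0.0, -0.0]
wrist_force: [0.0, -0.5, -8.4]
finger_gap: 0.0445
finger_force: 30.0
```

Run:
```python
from h import *
c=read_camera("wrist");s=st();z0=s["eef_pos"][2]
for k,z in dict(weight_a_center=z0+.0146,press_plate=.013).items():
  for d in models.outline_of(k,c)[:2]: print(k,round(d["score"],2),d["extent"],world_rect(c,d["pixels"],z))
```

```text
t 46.38 p [ 0.5551 -0.3646  0.0639] gap 0.04504909167756483 F [ 0.7  0.2 -9. ] q [-0.05  0.8   0.83  1.74 -0.72  0.93  1.12]
[[-0.045, 0.999, 0.0], [0.999, 0.045, -0.0], [-0.0, 0.0, -1.0]]
weight_a_center 0.61 [75.0, 147.5, 104.2, 123.7] ((496, -343), (61, 43), -88.0)
weight_a_center 0.25 [205.0, 164.6, 99.5, 178.1] ((556, -364), (96, 45), -87.2)
press_plate 0.88 [48.4, 138.1, 281.0, 132.6] ((516, -361), (182, 96), 3.3)
```

Request:
step_arm --pt "0.3 0 0 1.5 0 0 0" --pt "0.3 0 0 2.3 0 0 0" --pt "0.3 0 0 2.8 0 0 0" --pt "0.3 0 0 3.2 0 0 0" --pt "0.3 0 0 3.3 0 0 0"

```text
t: 47.1
eef_pos: [0.5547, -0.3649, 0.0303]
tcp_rot: [0.691, 0.722, -0.0, -0.0]
wrist_force: [-0.0, -0.5, -8.6]
finger_gap: 0.0447
finger_force: 30.0
```

Request:
step_arm --pt "0.3 0 0 0.05 0 0 0" --pt "0.3 0 0 0.1 0 0 0" --pt "0.3 0 0 0.1 0 0 0"

```text
t: 47.48
eef_pos: [0.5549, -0.3649, 0.0298]
tcp_rot: [0.691, 0.723, 0.0, 0.0]
wrist_force: [-0.1, -0.3, -8.8]
finger_gap: 0.0448
finger_force: 30.0
```

Request:
step_arm --pt "0.3 0 0 0.05 0 0 0" --pt "0.3 0 0 0.1 0 0 0" --pt "0.3 0 0 0.1 0 0 0"

```text
t: 47.85
eef_pos: [0.5549, -0.365, 0.0297]
tcp_rot: [0.691, 0.722, 0.0, 0.0]
wrist_force: [-3.6, 3.6, 6.3]
finger_gap: 0.0448
finger_force: 30.0
```

Supported; release, rise and check.

Request:
step_arm --pt "0.6 0 0 0 0 0 0" --pt "0.6 0 0 0 0 0 0" --pt "0.6 0 0 -2 0 0 0" --pt "0.6 0 0 -6 0 0 0" --pt "0.6 0 0 -11 0 0 0"

```text
t: 48.48
eef_pos: [0.5545, -0.3649, 0.1404]
tcp_rot: [0.691, 0.722, -0.0, -0.0]
wrist_force: [0.6, 0.2, 0.1]
finger_gap: 0.0525
finger_force: 0.0
```

Request:
step_arm --pt "0.6 0 0 -5 0 0 0" --pt "0.6 0 0 -10 0 0 0" --pt "0.6 0 -4 -11 0 0 0" --pt "0.6 0 -4 -11 0 0 0" --pt "0.6 0 -4 -11 0 0 0"

```text
t: 49.1
eef_pos: [0.5152, -0.3664, 0.2492]
tcp_rot: [0.691, 0.723, 0.001, 0.0]
wrist_force: [-0.4, 0.3, -0.1]
finger_gap: 0.0529
finger_force: 0.0
```

Run:
```python
from h import *
c=read_camera("wrist");s=st();cv2.imwrite("pics/w20.png",c["frame"])
for k,z in dict(weight_a_center=.045,press_plate=.013,front_green_center=.0145).items():
  for d in models.outline_of(k,c)[:2]: print(k,round(d["score"],2),d["extent"],world_rect(c,d["pixels"],z))
f=c["frame"];g=c["R"];K=np.array(c["intrinsics"])
t=read_camera("top")
for d in models.outline_of("front_brown_center",t)[:1]: print(d["extent"],world_rect(t,d["pixels"],.009))
```

```text
t 49.15 p [ 0.5156 -0.3661  0.2487] gap 0.05271235148883063 F [-0.6  1.1  0.4] q [-0.17  0.57  1.02  1.68 -0.52  1.19  1.03]
[[-0.045, 0.999, 0.0], [0.999, 0.045, 0.0], [0.0, 0.001, -1.0]]
weight_a_center 0.67 [201.3, 125.5, 41.5, 78.8] ((480, -368), (94, 46), -88.0)
press_plate 0.73 [175.8, 119.8, 154.1, 81.8] ((516, -365), (182, 101), 2.0)
front_green_center 0.87 [196.6, 141.5, 117.3, 35.6] ((516, -367), (143, 44), 9.6)
[87.5, 180.3, 46.9, 20.5] ((545, 451), (137, 56), 85.4)
```

View pics/w20.png

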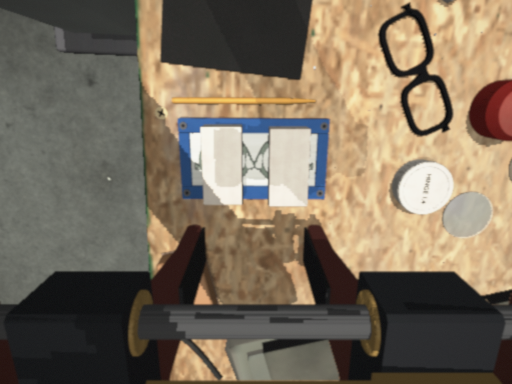

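The picture shows both weights lying across the lens openings, at about pixels (222,165) and (290,166), with the green bridge free between them at (256,157). The brown front measures as centred in the tray, so I'm handing in.

```bash
python3 -c "
from rig import arm
print(arm.sign_off())"
```

```text
the job is handed in; nothing more can be done
None
```

The job is handed in at about 49 s of the 122 s allowed, with no verdict returned: by the last camera check, the brown front is in the tray, the green front is in the recess, and one weight lies across each lens opening with the bridge free.

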